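Gauge a panel carrier and load the fresh paintings

TASK

Some slots of the panel carrier have warped and would scrape a fresh painting. Take the slot gauge and, working from the leftmost slot to the rightmost, gently slide its blade into the open front of every slot to feel whether it goes right in or jams, then stand the gauge back on the table. Move every painted panel from the drying rack down into a clear slot, one to a slot and fully down, never pressing a panel against a jamming slot, and lastly swing the carrying handle fully up over the panels; leave the jar, mug and sanding block alone.

Things in the scene. Friction and masses are not known exactly. Their poses are not given: they have to be found in the camera images.
- carrier: fixed plywood panel carrier, 134 x 230 mm, 82 mm high at its two end walls, open at the top and the front. Origin at the centre of its underside; x points from its open front to its back, y to the left end seen from its front, z up; floor 8 mm above the table. Five slots side by side along y, 40 mm apart. A lip 14 mm high above the table runs along the front at x = -0.067 to -0.061 and one 30 mm high along the back at x = 0.061 to 0.067
- slot_1 (a point): centre of the leftmost slot as seen from the carrier's front, on the carrier floor
- slot_2 (a point): centre of the second slot as seen from the carrier's front, on the carrier floor
- slot_3 (a point): centre of the middle slot as seen from the carrier's front, on the carrier floor
- slot_4 (a point): centre of the fourth slot as seen from the carrier's front, on the carrier floor
- slot_5 (a point): centre of the rightmost slot as seen from the carrier's front, on the carrier floor
- sleeve_a: one of the five slots: two upright plywood leaves 5 mm thick, 100 mm long, about 80 mm high, top and front edges flared outwards. Origin midway between the leaves on the carrier floor; x along the slot, away from its open front; y across the gap; z up. The mouth, where the straight leaves begin, is at x = -0.050 (flare from x = -0.061). The pose does not tell whether the slot is clear or bowed
- sleeve_b: another slot, described as sleeve_a. Clear slots (three of the five) have parallel leaves 12 mm apart: the 8 mm blade and panels go in freely. Bowed slots (two of the five) are 12 mm wide at the mouth too, but their leaves bulge inwards to 4 mm in the middle: the blade jams about 17 mm past the mouth
- sleeve_c: another slot, described as sleeve_a. Which places along the carrier are bowed differs from start to start
- sleeve_d: another slot, described as sleeve_a. Which places along the carrier are bowed differs from start to start
- sleeve_e: another slot, described as sleeve_a. Which places along the carrier are bowed differs from start to start
- bail (a joint): carrying handle hinged on the carrier's end walls, axis along the carrier's y at 50 mm above the table; 0 = folded back behind the carrier (60 degrees from upright), grows as it swings up and forward, 1.047 = upright over the panels, at its stop. Stays where it is left (about 1.5 N at the grip moves it)
- bail_grip (a point): middle of the handle's round wooden grip, 16 mm thick and 110 mm long along the carrier's y, 128 mm from the hinge axis; upright its middle is 178 mm above the table
- drying_rack: fixed dowel rack, base 120 x 165 x 12 mm with three upright slots 50 mm apart along its y, each between four dowels that reach 74 mm above the table. Origin at the centre of its underside; x along the slots
- panel_a: painted plywood panel, 100 x 140 mm and 8 mm thick, 75 g, standing upright on a 100 mm edge in a slot of the drying rack; the top 35 mm is bare wood to grip. May be absent. Origin at the centre of its lower edge; x along the 100 mm width, y the thickness (painted side -y), z up to the top edge at 0.140.
- panel_b: another such panel, described as panel_a; may be absent
- panel_c: another such panel, described as panel_a; may be absent
- gauge: slot gauge, 200 g, standing on the table: a steel foot plate 8 mm thick (x from -0.040 to 0.028, 60 mm wide along y), on it a beech block 36 mm (x) x 34 mm (y) reaching to z = 0.068, and a steel blade 8 mm thick and 36 mm high (z from 0.018 to 0.054) projecting from the block's +x face to x = 0.082. Origin under the block's centre, on the table; z up. Grip the block across its y
- gauge_tip (a point): middle of the blade's front end, 82 mm from the block's axis along the gauge's x and 36 mm above its foot
- medium_jar: bystander: small brown jar with lid, 48 mm wide, 66 mm high
- sanding_block: bystander: cork-coloured sanding block, 41 x 71 x 21 mm
- mug_2: bystander: striped mug, 84 x 117 x 95 mm

How it is judged:
On the way, in this order (a step that is already met when the one before it is completed fails the run):
1. the blade is tried in the leftmost slot (slot_1): at least 30 mm in where the slot is clear, or pressed with at least 2 N against the leaves where it jams (((horizontal distance between slot_1 and sleeve_a below 0.012 m and x of gauge_tip in the frame of sleeve_a above -0.02 m and y of gauge_tip in the frame of sleeve_a between -0.006 and 0.006 m and z of gauge_tip in the frame of sleeve_a between 0 and 0.075 m and angle between the x axis of gauge and the x axis of sleeve_a, either way round below 0.15 rad) or (horizontal distance between slot_1 and sleeve_b below 0.012 m and x of gauge_tip in the frame of sleeve_b above -0.048 m and y of gauge_tip in the frame of sleeve_b between -0.006 and 0.006 m and z of gauge_tip in the frame of sleeve_b between 0 and 0.075 m and angle between the x axis of gauge and the x axis of sleeve_b, either way round below 0.15 rad and contact force between gauge and sleeve_b above 2 N) or (horizontal distance between slot_1 and sleeve_c below 0.012 m and x of gauge_tip in the frame of sleeve_c above -0.02 m and y of gauge_tip in the frame of sleeve_c between -0.006 and 0.006 m and z of gauge_tip in the frame of sleeve_c between 0 and 0.075 m and angle between the x axis of gauge and the x axis of sleeve_c, either way round below 0.15 rad) or (horizontal distance between slot_1 and sleeve_d below 0.012 m and x of gauge_tip in the frame of sleeve_d above -0.048 m and y of gauge_tip in the frame of sleeve_d between -0.006 and 0.006 m and z of gauge_tip in the frame of sleeve_d between 0 and 0.075 m and angle between the x axis of gauge and the x axis of sleeve_d, either way round below 0.15 rad and contact force between gauge and sleeve_d above 2 N) or (horizontal distance between slot_1 and sleeve_e below 0.012 m and x of gauge_tip in the frame of sleeve_e above -0.02 m and y of gauge_tip in the frame of sleeve_e between -0.006 and 0.006 m and z of gauge_tip in the frame of sleeve_e between 0 and 0.075 m and angle between the x axis of gauge and the x axis of sleeve_e, either way round below 0.15 rad))), for 0.1 s.
2. the blade is tried in the second slot (slot_2): at least 30 mm in where the slot is clear, or pressed with at least 2 N against the leaves where it jams (((horizontal distance between slot_2 and sleeve_a below 0.012 m and x of gauge_tip in the frame of sleeve_a above -0.02 m and y of gauge_tip in the frame of sleeve_a between -0.006 and 0.006 m and z of gauge_tip in the frame of sleeve_a between 0 and 0.075 m and angle between the x axis of gauge and the x axis of sleeve_a, either way round below 0.15 rad) or (horizontal distance between slot_2 and sleeve_b below 0.012 m and x of gauge_tip in the frame of sleeve_b above -0.048 m and y of gauge_tip in the frame of sleeve_b between -0.006 and 0.006 m and z of gauge_tip in the frame of sleeve_b between 0 and 0.075 m and angle between the x axis of gauge and the x axis of sleeve_b, either way round below 0.15 rad and contact force between gauge and sleeve_b above 2 N) or (horizontal distance between slot_2 and sleeve_c below 0.012 m and x of gauge_tip in the frame of sleeve_c above -0.02 m and y of gauge_tip in the frame of sleeve_c between -0.006 and 0.006 m and z of gauge_tip in the frame of sleeve_c between 0 and 0.075 m and angle between the x axis of gauge and the x axis of sleeve_c, either way round below 0.15 rad) or (horizontal distance between slot_2 and sleeve_d below 0.012 m and x of gauge_tip in the frame of sleeve_d above -0.048 m and y of gauge_tip in the frame of sleeve_d between -0.006 and 0.006 m and z of gauge_tip in the frame of sleeve_d between 0 and 0.075 m and angle between the x axis of gauge and the x axis of sleeve_d, either way round below 0.15 rad and contact force between gauge and sleeve_d above 2 N) or (horizontal distance between slot_2 and sleeve_e below 0.012 m and x of gauge_tip in the frame of sleeve_e above -0.02 m and y of gauge_tip in the frame of sleeve_e between -0.006 and 0.006 m and z of gauge_tip in the frame of sleeve_e between 0 and 0.075 m and angle between the x axis of gauge and the x axis of sleeve_e, either way round below 0.15 rad))), for 0.1 s.
3. the blade is tried in the middle slot (slot_3): at least 30 mm in where the slot is clear, or pressed with at least 2 N against the leaves where it jams (((horizontal distance between slot_3 and sleeve_a below 0.012 m and x of gauge_tip in the frame of sleeve_a above -0.02 m and y of gauge_tip in the frame of sleeve_a between -0.006 and 0.006 m and z of gauge_tip in the frame of sleeve_a between 0 and 0.075 m and angle between the x axis of gauge and the x axis of sleeve_a, either way round below 0.15 rad) or (horizontal distance between slot_3 and sleeve_b below 0.012 m and x of gauge_tip in the frame of sleeve_b above -0.048 m and y of gauge_tip in the frame of sleeve_b between -0.006 and 0.006 m and z of gauge_tip in the frame of sleeve_b between 0 and 0.075 m and angle between the x axis of gauge and the x axis of sleeve_b, either way round below 0.15 rad and contact force between gauge and sleeve_b above 2 N) or (horizontal distance between slot_3 and sleeve_c below 0.012 m and x of gauge_tip in the frame of sleeve_c above -0.02 m and y of gauge_tip in the frame of sleeve_c between -0.006 and 0.006 m and z of gauge_tip in the frame of sleeve_c between 0 and 0.075 m and angle between the x axis of gauge and the x axis of sleeve_c, either way round below 0.15 rad) or (horizontal distance between slot_3 and sleeve_d below 0.012 m and x of gauge_tip in the frame of sleeve_d above -0.048 m and y of gauge_tip in the frame of sleeve_d between -0.006 and 0.006 m and z of gauge_tip in the frame of sleeve_d between 0 and 0.075 m and angle between the x axis of gauge and the x axis of sleeve_d, either way round below 0.15 rad and contact force between gauge and sleeve_d above 2 N) or (horizontal distance between slot_3 and sleeve_e below 0.012 m and x of gauge_tip in the frame of sleeve_e above -0.02 m and y of gauge_tip in the frame of sleeve_e between -0.006 and 0.006 m and z of gauge_tip in the frame of sleeve_e between 0 and 0.075 m and angle between the x axis of gauge and the x axis of sleeve_e, either way round below 0.15 rad))), for 0.1 s.
4. the blade is tried in the fourth slot (slot_4): at least 30 mm in where the slot is clear, or pressed with at least 2 N against the leaves where it jams (((horizontal distance between slot_4 and sleeve_a below 0.012 m and x of gauge_tip in the frame of sleeve_a above -0.02 m and y of gauge_tip in the frame of sleeve_a between -0.006 and 0.006 m and z of gauge_tip in the frame of sleeve_a between 0 and 0.075 m and angle between the x axis of gauge and the x axis of sleeve_a, either way round below 0.15 rad) or (horizontal distance between slot_4 and sleeve_b below 0.012 m and x of gauge_tip in the frame of sleeve_b above -0.048 m and y of gauge_tip in the frame of sleeve_b between -0.006 and 0.006 m and z of gauge_tip in the frame of sleeve_b between 0 and 0.075 m and angle between the x axis of gauge and the x axis of sleeve_b, either way round below 0.15 rad and contact force between gauge and sleeve_b above 2 N) or (horizontal distance between slot_4 and sleeve_c below 0.012 m and x of gauge_tip in the frame of sleeve_c above -0.02 m and y of gauge_tip in the frame of sleeve_c between -0.006 and 0.006 m and z of gauge_tip in the frame of sleeve_c between 0 and 0.075 m and angle between the x axis of gauge and the x axis of sleeve_c, either way round below 0.15 rad) or (horizontal distance between slot_4 and sleeve_d below 0.012 m and x of gauge_tip in the frame of sleeve_d above -0.048 m and y of gauge_tip in the frame of sleeve_d between -0.006 and 0.006 m and z of gauge_tip in the frame of sleeve_d between 0 and 0.075 m and angle between the x axis of gauge and the x axis of sleeve_d, either way round below 0.15 rad and contact force between gauge and sleeve_d above 2 N) or (horizontal distance between slot_4 and sleeve_e below 0.012 m and x of gauge_tip in the frame of sleeve_e above -0.02 m and y of gauge_tip in the frame of sleeve_e between -0.006 and 0.006 m and z of gauge_tip in the frame of sleeve_e between 0 and 0.075 m and angle between the x axis of gauge and the x axis of sleeve_e, either way round below 0.15 rad))), for 0.1 s.
5. the blade is tried in the rightmost slot (slot_5): at least 30 mm in where the slot is clear, or pressed with at least 2 N against the leaves where it jams (((horizontal distance between slot_5 and sleeve_a below 0.012 m and x of gauge_tip in the frame of sleeve_a above -0.02 m and y of gauge_tip in the frame of sleeve_a between -0.006 and 0.006 m and z of gauge_tip in the frame of sleeve_a between 0 and 0.075 m and angle between the x axis of gauge and the x axis of sleeve_a, either way round below 0.15 rad) or (horizontal distance between slot_5 and sleeve_b below 0.012 m and x of gauge_tip in the frame of sleeve_b above -0.048 m and y of gauge_tip in the frame of sleeve_b between -0.006 and 0.006 m and z of gauge_tip in the frame of sleeve_b between 0 and 0.075 m and angle between the x axis of gauge and the x axis of sleeve_b, either way round below 0.15 rad and contact force between gauge and sleeve_b above 2 N) or (horizontal distance between slot_5 and sleeve_c below 0.012 m and x of gauge_tip in the frame of sleeve_c above -0.02 m and y of gauge_tip in the frame of sleeve_c between -0.006 and 0.006 m and z of gauge_tip in the frame of sleeve_c between 0 and 0.075 m and angle between the x axis of gauge and the x axis of sleeve_c, either way round below 0.15 rad) or (horizontal distance between slot_5 and sleeve_d below 0.012 m and x of gauge_tip in the frame of sleeve_d above -0.048 m and y of gauge_tip in the frame of sleeve_d between -0.006 and 0.006 m and z of gauge_tip in the frame of sleeve_d between 0 and 0.075 m and angle between the x axis of gauge and the x axis of sleeve_d, either way round below 0.15 rad and contact force between gauge and sleeve_d above 2 N) or (horizontal distance between slot_5 and sleeve_e below 0.012 m and x of gauge_tip in the frame of sleeve_e above -0.02 m and y of gauge_tip in the frame of sleeve_e between -0.006 and 0.006 m and z of gauge_tip in the frame of sleeve_e between 0 and 0.075 m and angle between the x axis of gauge and the x axis of sleeve_e, either way round below 0.15 rad))), for 0.1 s.
6. every panel stands on the carrier floor in a clear slot, released (((y of panel_a in the frame of sleeve_a between -0.005 and 0.005 m and x of panel_a in the frame of sleeve_a between -0.014 and 0.014 m and z of panel_a in the frame of sleeve_a below 0.004 m and angle between panel_a's own z axis and vertical below 0.12 rad) or (y of panel_a in the frame of sleeve_c between -0.005 and 0.005 m and x of panel_a in the frame of sleeve_c between -0.014 and 0.014 m and z of panel_a in the frame of sleeve_c below 0.004 m and angle between panel_a's own z axis and vertical below 0.12 rad) or (y of panel_a in the frame of sleeve_e between -0.005 and 0.005 m and x of panel_a in the frame of sleeve_e between -0.014 and 0.014 m and z of panel_a in the frame of sleeve_e below 0.004 m and angle between panel_a's own z axis and vertical below 0.12 rad)) and ((y of panel_b in the frame of sleeve_a between -0.005 and 0.005 m and x of panel_b in the frame of sleeve_a between -0.014 and 0.014 m and z of panel_b in the frame of sleeve_a below 0.004 m and angle between panel_b's own z axis and vertical below 0.12 rad) or (y of panel_b in the frame of sleeve_c between -0.005 and 0.005 m and x of panel_b in the frame of sleeve_c between -0.014 and 0.014 m and z of panel_b in the frame of sleeve_c below 0.004 m and angle between panel_b's own z axis and vertical below 0.12 rad) or (y of panel_b in the frame of sleeve_e between -0.005 and 0.005 m and x of panel_b in the frame of sleeve_e between -0.014 and 0.014 m and z of panel_b in the frame of sleeve_e below 0.004 m and angle between panel_b's own z axis and vertical below 0.12 rad)) and ((y of panel_c in the frame of sleeve_a between -0.005 and 0.005 m and x of panel_c in the frame of sleeve_a between -0.014 and 0.014 m and z of panel_c in the frame of sleeve_a below 0.004 m and angle between panel_c's own z axis and vertical below 0.12 rad) or (y of panel_c in the frame of sleeve_c between -0.005 and 0.005 m and x of panel_c in the frame of sleeve_c between -0.014 and 0.014 m and z of panel_c in the frame of sleeve_c below 0.004 m and angle between panel_c's own z axis and vertical below 0.12 rad) or (y of panel_c in the frame of sleeve_e between -0.005 and 0.005 m and x of panel_c in the frame of sleeve_e between -0.014 and 0.014 m and z of panel_c in the frame of sleeve_e below 0.004 m and angle between panel_c's own z axis and vertical below 0.12 rad)) and contact force between the fingers and panel_a below 0.1 N and contact force between the fingers and panel_b below 0.1 N and contact force between the fingers and panel_c below 0.1 N), for 0.2 s.
7. the carrying handle stands fully up over the panels (within 0.1 rad of its stop) (((y of panel_a in the frame of sleeve_a between -0.005 and 0.005 m and x of panel_a in the frame of sleeve_a between -0.014 and 0.014 m and z of panel_a in the frame of sleeve_a below 0.004 m and angle between panel_a's own z axis and vertical below 0.12 rad) or (y of panel_a in the frame of sleeve_c between -0.005 and 0.005 m and x of panel_a in the frame of sleeve_c between -0.014 and 0.014 m and z of panel_a in the frame of sleeve_c below 0.004 m and angle between panel_a's own z axis and vertical below 0.12 rad) or (y of panel_a in the frame of sleeve_e between -0.005 and 0.005 m and x of panel_a in the frame of sleeve_e between -0.014 and 0.014 m and z of panel_a in the frame of sleeve_e below 0.004 m and angle between panel_a's own z axis and vertical below 0.12 rad)) and ((y of panel_b in the frame of sleeve_a between -0.005 and 0.005 m and x of panel_b in the frame of sleeve_a between -0.014 and 0.014 m and z of panel_b in the frame of sleeve_a below 0.004 m and angle between panel_b's own z axis and vertical below 0.12 rad) or (y of panel_b in the frame of sleeve_c between -0.005 and 0.005 m and x of panel_b in the frame of sleeve_c between -0.014 and 0.014 m and z of panel_b in the frame of sleeve_c below 0.004 m and angle between panel_b's own z axis and vertical below 0.12 rad) or (y of panel_b in the frame of sleeve_e between -0.005 and 0.005 m and x of panel_b in the frame of sleeve_e between -0.014 and 0.014 m and z of panel_b in the frame of sleeve_e below 0.004 m and angle between panel_b's own z axis and vertical below 0.12 rad)) and ((y of panel_c in the frame of sleeve_a between -0.005 and 0.005 m and x of panel_c in the frame of sleeve_a between -0.014 and 0.014 m and z of panel_c in the frame of sleeve_a below 0.004 m and angle between panel_c's own z axis and vertical below 0.12 rad) or (y of panel_c in the frame of sleeve_c between -0.005 and 0.005 m and x of panel_c in the frame of sleeve_c between -0.014 and 0.014 m and z of panel_c in the frame of sleeve_c below 0.004 m and angle between panel_c's own z axis and vertical below 0.12 rad) or (y of panel_c in the frame of sleeve_e between -0.005 and 0.005 m and x of panel_c in the frame of sleeve_e between -0.014 and 0.014 m and z of panel_c in the frame of sleeve_e below 0.004 m and angle between panel_c's own z axis and vertical below 0.12 rad)) and value of joint bail above 0.947 rad), for 0.2 s.
At the end, for the whole second after the job is handed in: every panel that is present stands on the carrier floor in a clear slot (within 5 mm across, 14 mm along, 4 mm of the floor, 0.12 rad of upright); the handle is within 0.1 rad of its upright stop; the gauge stands upright on the table (within 0.08 rad), at rest (all of step 7 and height (world z) of gauge below 0.004 m and angle between gauge's own z axis and vertical below 0.08 rad and linear speed of gauge below 0.02 m/s); the robot touches nothing.
It fails at once if a panel is pressed (over 3 N) against a slot whose leaves have bowed (contact force between any of panel_a, panel_b, panel_c and sleeve_b above 3 N or contact force between any of panel_a, panel_b, panel_c and sleeve_d above 3 N).
It fails at once if the blade is forced against a slot with more than 40 N (contact force between gauge and sleeve_a above 40 N or contact force between gauge and sleeve_b above 40 N or contact force between gauge and sleeve_c above 40 N or contact force between gauge and sleeve_d above 40 N or contact force between gauge and sleeve_e above 40 N).
It fails at once if the jar, mug or sanding block is moved more than 30 mm (distance of any of medium_jar, mug_2, sanding_block from where it was at the start of the episode above 0.03 m).
Of panel_a, panel_b, panel_c only 2 to 3 are there at a start; the rules pass over those that are not, and their reading is None.
At some moment in a run one of gauge, panel_a, panel_b, panel_c may be knocked a few centimetres aside while the robot is not near it.
It also fails if it takes over 200 s, if anything falls off the work surface, if the arm or the gripper's body presses on something with over 40 N, if the wrist force passes 120 N, or if a joint passes its speed limit or range.

ROBOT

A 7-joint arm with a two-finger parallel gripper is mounted at the origin on a cart in front of the work surface, level with it; the furniture and walls round the work are solid. World frame = base frame: x ahead of the robot, y to its left, z up, the work surface at z = 0. Lengths are in m, angles in rad, forces in N, time in s.
With the tool pointing down it reaches from about 0.425 to 0.875 m from the base axis. Payload 9.9 kg.
Tool frame: the origin (TCP) lies on the centre line of the jaws, within the pads' length; the fingertips stand 14 mm ahead of it and the grasp point (between the pads) lies 5 mm behind it; z points along the fingers, y is the line along which they close (so a half turn about z gives the same grasp; the last joint's range is limited). The gripper opens to 85 mm and grips with 20 to 120 N. Pads are 22 mm wide; open, the fingers measure 114 mm over their backs; the gripper's body (76 mm by 85 mm) begins 54 mm behind the grasp point. The pads swing forward as they close: fully open they stand 13 mm farther back than shut.
Start: joints at [-1.278, 0.576, 0.025, 1.437, -0.015, 1.129, -0.057], TCP at [0.248, 0.628, 0.245] pointing down, gripper open.
Joint ranges: [-2.76, 2.76], [-0.34, 2.15], [-1.52, 1.57], [0.19, 2.46], [-1.09, 4.23], [0.17, 1.99], [-2.82, 2.82]. Speed limits (rad/s): [2.22, 2.22, 3.01, 3.01, 3.14, 3.14, 3.14].

INTERFACE

Orientations are given as a 3x3 rotation matrix whose columns are the frame's x, y, z axes.
In Python, from cell import r gives the robot as it stands. The module is installed in compiled form; this text tells all that it offers.
- The arm moves only by the shell command python3 -m inch 'ROWS' [OPENING] [FORCE]. ROWS is JSON, a list of rows, each an object of numbers: "tx", "ty", "tz": the shift along the tool's x, y, z in units of 40 mm (1.0 is 40 mm); "wx", "wy", "wz": the turn, a rotation vector about the tool's x, y, z in rad. A call has 1 to 10 rows; each row is the pose to reach, as a shift and turn from the pose commanded when the call began, along the tool's axes at that moment; what a row does not reach only later rows make up. A row lasts 1/10 s, in which the tool goes at most 50 mm and 8.59 degrees, less where a joint would pass 70% of its speed; a pose out of reach is approached as far as the arm can. A call with a gripper value outside its range is refused whole. OPENING is the opening, from 0 (shut) to 1 (fully open), set as the call begins (- or left out, the last holds). The fingers move at their own pace and stop on an object; FORCE is the grip in N (left out, the last holds). Time passes only in rows, so rows that repeat a pose let the fingers close. It gives the time, the measured TCP pose, the force, the opening and the grip force at its end, in the units of the state.
- r.sense(): the state, without advancing time (a new reading comes with each control period).
- r.camera(name): name is "side" or "top"; returns a dict with "img" (384x512x3 uint8, blue, green, red), "range_z" (384x512 float32, m along the optical axis (not along the pixel's ray), 0 where there is no reading), "fov_y" (degrees; the focal length in pixels is half the picture's height over the tangent of half this angle, whatever the lens; pixels are square), "cx", "cy" (the principal point, pixels), "R" (3x3) and "t" (3): a world point X has camera coordinates R X + t. Camera axes: x right, y down, z forward; pixel columns grow to the right and rows downward; lengths in m; the calibration is good to about 2 mm. A picture is of the moment at which its call begins.
- r.finish_job(): hands the job in; it is judged then, once.
The state is a dict: "clock": time; "joints": joint angles; "dq": joint speeds; "tau": joint torques, N m; "ee_pos": TCP position; "eef_rot": TCP orientation; "contact_force": force on the tool from outside, world axes, zero at the start; "ft_torque": the same for the moment, N m; "finger_gap": finger opening in m; "finger_force": force on a finger pad.
Only numpy, scipy, OpenCV 4.12 (cv2) and the standard library are available. Lean on these libraries where they do the work, as an engineer would, in place of code of your own. Each camera call takes 0.05 s, during which the arm holds its last target. There are 200 camera calls.

## Working session

There is one attempt and no reset: what is moved stays moved. The work goes in short steps, Python scripts to look and compute and a shell command to move; the robot and the scene stay as the last step left them, time stands still between calls to the robot, and variables do not carry over. Pictures are saved under pics/ and viewed, at most 14 in all, crops included, and the job is handed in when it is done.

```bash
mkdir -p pics; cat > h.py <<'E'
import numpy as np, cv2
from cell import r
def pts(c):
    d=c['range_z'];h,w=d.shape;f=h/2/np.tan(np.radians(c['fov_y'])/2)
    v,u=np.mgrid[:h,:w]
    P=np.stack([(u-c['cx'])/f*d,(v-c['cy'])/f*d,d],-1)
    W=(P-c['t'])@np.asarray(c['R']); W[d==0]=np.nan
    return W
def shot(n):
    c=r.camera(n);c['P']=pts(c);return c
def s():
    q=r.sense();print(round(q['clock'],2),np.round(q['ee_pos'],4).tolist(),np.round(q['eef_rot'],3).tolist(),'F',np.round(q['contact_force'],1).tolist(),'gap',round(q['finger_gap'],4),'ff',np.round(q['finger_force'],1));return q
E
python3 - <<'E'
from h import *
s()
for n in('top','side'):
    c=shot(n);cv2.imwrite(f'pics/{n}0.png',c['img']);np.save(f'{n}0.npy',c['P']);print(n,c['fov_y'],c['cx'],c['cy'],np.round(c['R'],3).tolist(),np.round(c['t'],3), np.round(-np.asarray(c['R']).T@c['t'],3))
E
```

```text
0.0 [0.2482, 0.6273, 0.2444] [[-0.93, 0.368, -0.001], [0.368, 0.93, -0.002], [-0.0, -0.002, -1.0]] F [-0.6, 0.1, 0.8] gap 0.0853 ff 0.0
top 53.62137877062358 255.4160893646307 192.49421707781107 [[-0.005, -1.0, 0.004], [-0.995, 0.005, -0.096], [0.095, -0.004, -0.995]] [0.166 0.534 0.903] [0.446 0.168 0.949]
side 51.58667579983493 254.74771742154368 194.0439224780521 [[0.904, -0.427, 0.003], [-0.279, -0.597, -0.752], [0.323, 0.679, -0.659]] [-0.416  0.311  0.827] [ 0.196 -0.554  0.78 ]
```

View pics/top0.png

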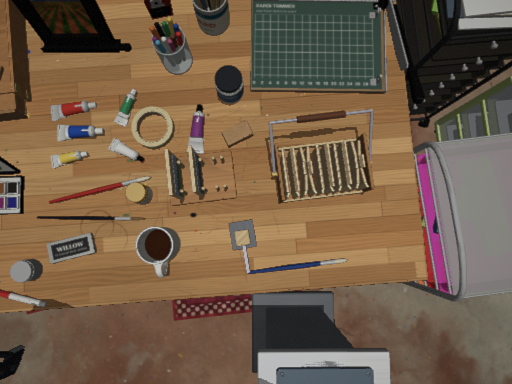

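View pics/side0.png

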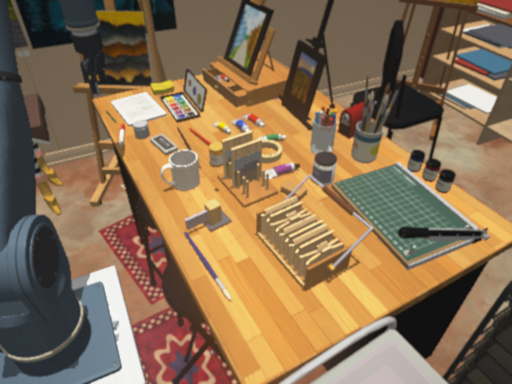

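The top view shows the carrier at about (320,170), opening toward the robot, with its handle folded back at (322,117). The gauge is at (242,235) with its blade pointing toward the robot. The rack is at (205,180) with two panels at x≈175 and 195, and its right slot looks empty. The mug is at (157,245).

```bash
python3 - <<'E'
from h import *
P=np.load('top0.npy');I=cv2.imread('pics/top0.png')
def box(name,u0,u1,v0,v1,z0,z1):
    M=np.zeros(P.shape[:2],bool);M[v0:v1,u0:u1]=1
    M&=(P[...,2]>z0)&(P[...,2]<z1)
    q=P[M];rc=cv2.minAreaRect(q[:,:2].astype(np.float32))
    m,V=np.linalg.eigh(np.cov(q[:,:2].T));a=np.degrees(np.arctan2(V[1,1],V[0,1]))
    print(name,len(q),'c',np.round(rc[0],4),'sz',np.round(rc[1],4),'ang',round(rc[2],2),'mean',np.round(q.mean(0),4),'pca',round(a,2));return q
box('block',225,262,218,255,.058,.08)
box('blade',225,262,240,285,.045,.0575)
box('foot',225,265,215,255,.004,.014)
box('panA',160,187,140,205,.135,.17)
box('panB',187,206,140,205,.135,.17)
box('rackbase',160,240,145,215,.008,.02)
box('dowels R',207,240,140,215,.06,.09)
box('carrier',260,380,130,210,.06,.1)
box('grip',296,350,105,127,.08,.2)
box('armL',262,278,115,175,.05,.2)
box('mug',135,180,220,280,.05,.12)
for k,(u0,u1,v0,v1) in dict(car=(255,385,100,210),gau=(150,270,140,285)).items():
    cv2.imwrite(f'pics/{k}0.png',cv2.resize(I[v0:v1,u0:u1],None,fx=5 if k=='car' else 4,fy=5 if k=='car' else 4,interpolation=cv2.INTER_CUBIC))
E
```

```text
block 225 c [0.4271 0.1954] sz [0.0356 0.0337] ang 10.06 mean [0.4273 0.1953 0.0676] pca -170.58
blade 99 c [0.3838 0.1873] sz [0.0182 0.074 ] ang 87.97 mean [0.3785 0.187  0.0537] pca -171.43
foot 435 c [0.4366 0.1957] sz [0.087  0.0977] ang 6.75 mean [0.4375 0.1956 0.008 ] pca -158.79
panA 245 c [0.5681 0.3487] sz [0.0997 0.0087] ang 6.66 mean [0.5674 0.3475 0.1492] pca -173.3
panB 225 c [0.5746 0.2992] sz [0.099  0.0087] ang 6.7 mean [0.5741 0.2983 0.1501] pca -173.45
rackbase 1986 c [0.5902 0.306 ] sz [0.1539 0.1748] ang 6.81 mean [0.5718 0.2795 0.0122] pca 118.52
dowels R 47 c [0.58   0.2488] sz [0.0752 0.025 ] ang 6.58 mean [0.5786 0.2491 0.0721] pca -172.82
carrier 3032 c [0.5927 0.0053] sz [0.138 0.236] ang 6.67 mean [ 0.5895 -0.0026  0.0818] pca 96.75
grip 366 c [0.6952 0.014 ] sz [0.016  0.1198] ang 7.31 mean [0.6936 0.0166 0.1291] pca 96.9
armL 264 c [0.6302 0.1215] sz [0.1102 0.0183] ang 3.27 mean [0.6291 0.1219 0.0881] pca -173.7
mug 629 c [0.4025 0.382 ] sz [0.1077 0.0826] ang 38.47 mean [0.4022 0.3919 0.0809] pca -160.79
```

View pics/car0.png

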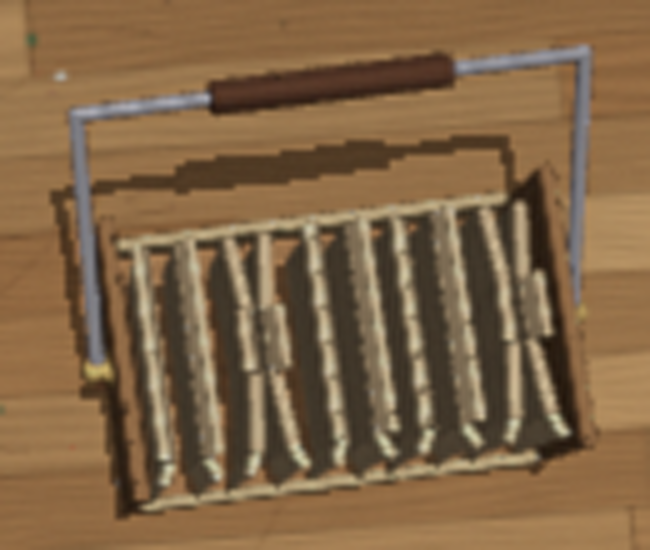

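View pics/gau0.png

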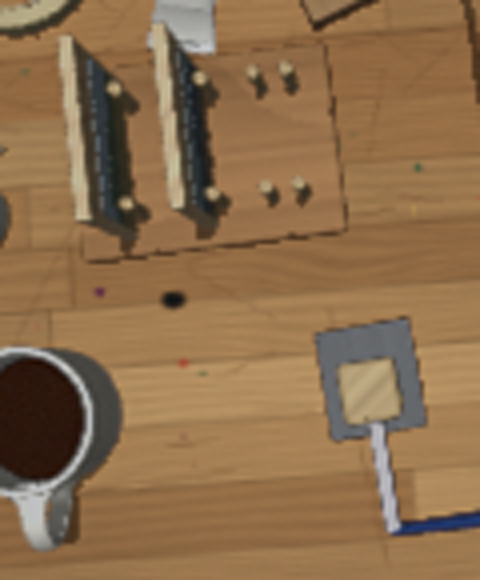

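Leaf shapes suggest slots 2 and 5 are bowed, but each still has to be probed. Next I'll measure the leaves accurately and plan the gauge grasp.

```bash
cat >> h.py <<'E'
def go(p,yaw,q=None):
    "rows-unit shift/turn from the current pose to TCP p, tool x at world yaw (deg), tool z down"
    from scipy.spatial.transform import Rotation as Ro
    q=q or r.sense();R=np.array(q['eef_rot']);a=np.radians(yaw);c,n=np.cos(a),np.sin(a)
    T=np.array([[c,n,0],[n,-c,0],[0,0,-1.]])
    print('t',np.round(R.T@(np.array(p)-q['ee_pos'])/.04,2),'w',np.round(Ro.from_matrix(R.T@T).as_rotvec(),3))
E
python3 - <<'E'
from h import *
for n in('top','side'):
    P=np.load(n+'0.npy');a=np.radians(6.7);o=np.array([.5927,.0053])
    X=(P[...,:2]-o)@np.array([[np.cos(a),-np.sin(a)],[np.sin(a),np.cos(a)]])
    M=(abs(X[...,0])<.075)&(abs(X[...,1])<.13)&(P[...,2]>.076)&(P[...,2]<.1)
    x,y,z=X[M][:,0],X[M][:,1],P[M][:,2]
    print(n,'z95',np.percentile(z,[5,50,95]),'x',np.percentile(x,[.5,99.5]),'y',np.percentile(y,[.5,99.5]))
    for lo,hi in((-.048,-.038),(-.01,.01),(.038,.048)):
        m=(x>lo)&(x<hi)&(z>.08);h,_=np.histogram(y[m],np.arange(-.126,.128,.002));print(lo,h)
go([.427,.195,.16],-170.5)
E
```

```text
top z95 [0.07833573 0.0849999  0.09524884] x [-0.06452037  0.06310928] y [-0.11498788  0.11666738]
-0.048 [0 0 0 0 0 0 0 0 0 1 3 6 4 1 0 0 0 0 3 5 2 0 0 0 0 1 3 4 0 0 0 0 0 0 0 2 4
 4 6 5 2 0 0 0 0 1 1 1 5 3 1 0 0 0 0 1 5 4 7 2 3 0 0 0 0 1 1 1 3 5 1 0 0 0
 0 0 0 0 5 3 3 0 0 0 0 2 4 4 1 0 0 0 0 0 0 2 4 4 5 5 0 0 0 0 0 0 3 3 2 4 2
 0 0 3 4 4 3 0 0 0 0 0 0 0 0 0]
-0.01 [ 0  0  0  0  0  0  0  0  0  4  7  4 11  0  0  0  0  3  6  7 13 15  0  1
  1  1  8  8  3  0  0  0  0  0  0  1  9  6 13 14  0  0  0  0  0  2  1  3
  7  7  3  0  0  0  0  3  7  7 13 11  2  0  0  0  0  0  4  4  7  6  4  0
  0  0  0  0  0  3  7  8  9 11  2  0  6  4  6  9  2  0  0  0  0  0  0  2
  7 11  9  9  1  0  0  0  0  1  6  3 10  7  3  0  0  6  8  7  5  1  0  0
  0  0  0  0  0  0]
0.038 [0 0 0 0 2 2 6 3 0 1 4 3 2 0 0 0 0 0 3 3 2 0 0 0 0 0 5 4 2 0 0 0 0 0 0 1 4
 4 7 3 2 0 0 0 0 0 0 1 3 4 2 0 0 0 0 1 4 5 5 6 1 0 0 0 0 1 0 3 3 3 3 0 0 0
 0 0 0 0 4 2 1 0 0 0 0 1 2 4 2 0 0 0 0 0 0 1 3 5 5 4 0 0 0 0 0 0 2 2 3 4 1
 0 0 4 3 3 2 0 0 4 5 4 0 0 0 0]
side z95 [0.07693244 0.08296104 0.09330153] x [-0.06712253  0.06274822] y [-0.11735
[... 409 characters left out ...]
-0.01 [ 0  0  0  0  0  0  0  0  1  7  3  5  1  0  0  0  0  5 13  8  0  0  0  2
 13 14  8  5  1  0  0  0  0  0  0  5 11  5  0  0  0  0  0  0  0  2  8 14
  7  3  1  0  0  0  0  4 13  6  0  0  0  0  0  0  0  3 12 13  8  2  1  0
  0  0  0  0  0  5 10  4  1  0  0  1  9 17  4  3  1  0  0  0  0  0  0  4
 14  6  1  0  0  0  0  0  0  4  8 13  7  4  1  0  0  0  1  3  0  0  0  0
  0  0  0  0  0  0]
0.038 [0 0 0 1 5 4 2 0 0 3 2 2 2 0 0 0 0 2 2 3 0 0 0 0 0 0 2 1 0 0 0 0 0 0 0 3 6
 1 0 0 0 0 0 0 0 2 6 5 2 1 1 0 0 0 0 2 3 5 0 0 0 0 0 0 0 2 6 2 5 2 0 0 0 0
 0 0 0 2 1 2 1 0 0 0 0 1 1 1 1 0 0 0 0 0 0 0 5 4 0 0 0 0 0 0 0 1 1 5 4 0 0
 0 0 0 1 1 0 0 2 7 1 0 0 0 0 0]
t [-8.13 -8.4   2.13] w [-0.001 -0.    -0.543]
```

```bash
python3 -m inch '[{"tx":-1,"ty":-1.05,"tz":0.2,"wz":-0.1},{"tx":-2,"ty":-2.1,"tz":0.4,"wz":-0.2},{"tx":-3,"ty":-3.15,"tz":0.6,"wz":-0.3},{"tx":-4,"ty":-4.2,"tz":0.8,"wz":-0.4},{"tx":-5,"ty":-5.2,"tz":1.0,"wz":-0.5},{"tx":-6,"ty":-6.2,"tz":1.3,"wz":-0.543},{"tx":-7,"ty":-7.25,"tz":1.7,"wz":-0.543},{"tx":-8.13,"ty":-8.4,"tz":2.13,"wz":-0.543},{"tx":-8.13,"ty":-8.4,"tz":2.13,"wz":-0.543},{"tx":-8.13,"ty":-8.4,"tz":2.13,"wz":-0.543}]' 1 40
python3 - <<'E'
from h import *
s();go([.427,.1953,.045],-170.5)
c=shot('top');P=c['P'];M=np.zeros(P.shape[:2],bool);M[218:255,225:262]=1;M&=(P[...,2]>.058)&(P[...,2]<.075)
print(M.sum(),P[M].mean(0) if M.any() else 0)
E
```

```text
0.1 [0.2482, 0.6273, 0.2445] [[-0.93, 0.368, -0.0], [0.368, 0.93, -0.001], [-0.0, -0.001, -1.0]] F [0.2, -1.1, 0.2] gap 0.0851 ff 0.0
t [-8.13 -8.39  5.  ] w [-0.001 -0.    -0.543]
227 [0.4271469  0.1952837  0.06768984]invalid input at $[0]: expected keys tx, ty, tz, wx, wy, wz
```

```bash
python3 -m inch '[{"tx":-1,"ty":-1.05,"tz":0.2,"wx":0,"wy":0,"wz":-0.1},{"tx":-3,"ty":-3.15,"tz":0.6,"wx":0,"wy":0,"wz":-0.3},{"tx":-5,"ty":-5.2,"tz":1.0,"wx":0,"wy":0,"wz":-0.5},{"tx":-8.13,"ty":-8.4,"tz":2.13,"wx":0,"wy":0,"wz":-0.543},{"tx":-8.13,"ty":-8.4,"tz":2.13,"wx":0,"wy":0,"wz":-0.543},{"tx":-8.13,"ty":-8.4,"tz":2.13,"wx":0,"wy":0,"wz":-0.543},{"tx":-8.13,"ty":-8.4,"tz":2.13,"wx":0,"wy":0,"wz":-0.543},{"tx":-8.13,"ty":-8.4,"tz":2.13,"wx":0,"wy":0,"wz":-0.543},{"tx":-8.13,"ty":-8.4,"tz":2.13,"wx":0,"wy":0,"wz":-0.543},{"tx":-8.13,"ty":-8.4,"tz":2.13,"wx":0,"wy":0,"wz":-0.543}]' 1 40
python3 -m inch '[{"tx":0,"ty":0,"tz":0,"wx":0,"wy":0,"wz":0},{"tx":0,"ty":0,"tz":0,"wx":0,"wy":0,"wz":0}]'
python3 - <<'E'
from h import *
s();go([.427,.1953,.045],-170.5)
E
```

```text
clock: 1.15
ee_pos: [0.4278, 0.191, 0.1594]
eef_rot: [[-0.987, -0.161, -0.001], [-0.161, 0.987, -0.002], [0.001, -0.002, -1.0]]
contact_force: [0.1, 0.5, -0.4]
finger_gap: 0.0851
finger_force: 0.0
clock: 1.35
ee_pos: [0.4272, 0.1954, 0.16]
eef_rot: [[-0.986, -0.164, -0.0], [-0.164, 0.986, 0.0], [0.0, 0.0, -1.0]]
contact_force: [-0.0, 1.0, -0.7]
finger_gap: 0.0853
finger_force: 0.0
1.35 [0.4272, 0.1954, 0.16] [[-0.986, -0.164, -0.0], [-0.164, 0.986, 0.0], [0.0, 0.0, -1.0]] F [-0.0, 1.0, -0.7] gap 0.0853 ff 0.0
t [ 0.   -0.    2.88] w [ 0.    -0.    -0.001]
```

```bash
python3 -m inch '[{"tx":0,"ty":0,"tz":1,"wx":0,"wy":0,"wz":0},{"tx":0,"ty":0,"tz":2,"wx":0,"wy":0,"wz":0},{"tx":0,"ty":0,"tz":2.6,"wx":0,"wy":0,"wz":0},{"tx":0,"ty":0,"tz":2.87,"wx":0,"wy":0,"wz":0},{"tx":0,"ty":0,"tz":2.87,"wx":0,"wy":0,"wz":0},{"tx":0,"ty":0,"tz":2.87,"wx":0,"wy":0,"wz":0}]'
python3 -m inch '[{"tx":0,"ty":0,"tz":0,"wx":0,"wy":0,"wz":0},{"tx":0,"ty":0,"tz":0,"wx":0,"wy":0,"wz":0},{"tx":0,"ty":0,"tz":0,"wx":0,"wy":0,"wz":0},{"tx":0,"ty":0,"tz":0,"wx":0,"wy":0,"wz":0},{"tx":0,"ty":0,"tz":0,"wx":0,"wy":0,"wz":0},{"tx":0,"ty":0,"tz":0,"wx":0,"wy":0,"wz":0},{"tx":0,"ty":0,"tz":0,"wx":0,"wy":0,"wz":0},{"tx":0,"ty":0,"tz":0,"wx":0,"wy":0,"wz":0}]' 0 60
```

```text
clock: 1.95
ee_pos: [0.4274, 0.1965, 0.0461]
eef_rot: [[-0.986, -0.166, 0.001], [-0.166, 0.986, 0.001], [-0.001, 0.0, -1.0]]
contact_force: [0.6, -0.2, 0.2]
finger_gap: 0.0855
finger_force: 0.0
clock: 2.75
ee_pos: [0.4274, 0.1957, 0.0459]
eef_rot: [[-0.986, -0.165, 0.001], [-0.165, 0.986, 0.0], [-0.001, 0.0, -1.0]]
contact_force: [-1.5, -0.3, 7.8]
finger_gap: 0.0331
finger_force: 59.0
```

```bash
python3 -m inch '[{"tx":0,"ty":0,"tz":-0.3,"wx":0,"wy":0,"wz":0},{"tx":0,"ty":0,"tz":-0.8,"wx":0,"wy":0,"wz":0},{"tx":0,"ty":0,"tz":-1.4,"wx":0,"wy":0,"wz":0.12},{"tx":0,"ty":0,"tz":-1.4,"wx":0,"wy":0,"wz":0.25},{"tx":0,"ty":0,"tz":-1.4,"wx":0,"wy":0,"wz":0.4},{"tx":0,"ty":0,"tz":-1.4,"wx":0,"wy":0,"wz":0.54},{"tx":0,"ty":0,"tz":-1.4,"wx":0,"wy":0,"wz":0.68},{"tx":0,"ty":0,"tz":-1.4,"wx":0,"wy":0,"wz":0.82},{"tx":0,"ty":0,"tz":-1.4,"wx":0,"wy":0,"wz":0.96},{"tx":0,"ty":0,"tz":-1.4,"wx":0,"wy":0,"wz":1.1}]'
python3 -m inch '[{"tx":0,"ty":0,"tz":0,"wx":0,"wy":0,"wz":0.14},{"tx":0,"ty":0,"tz":0,"wx":0,"wy":0,"wz":0.28},{"tx":0,"ty":0,"tz":0,"wx":0,"wy":0,"wz":0.42},{"tx":0,"ty":0,"tz":0,"wx":0,"wy":0,"wz":0.56},{"tx":0,"ty":0,"tz":0,"wx":0,"wy":0,"wz":0.7},{"tx":0,"ty":0,"tz":0,"wx":0,"wy":0,"wz":0.84},{"tx":0,"ty":0,"tz":0,"wx":0,"wy":0,"wz":0.98},{"tx":0,"ty":0,"tz":0,"wx":0,"wy":0,"wz":1.12},{"tx":0,"ty":0,"tz":0,"wx":0,"wy":0,"wz":1.2},{"tx":0,"ty":0,"tz":0,"wx":0,"wy":0,"wz":1.2}]'
python3 - <<'E'
from h import *
s();go([.437,.067,.095],6.8)
E
```

```text
clock: 3.75
ee_pos: [0.4269, 0.1955, 0.1014]
eef_rot: [[-0.59, 0.807, -0.0], [0.807, 0.59, 0.0], [0.0, -0.0, -1.0]]
contact_force: [0.3, 0.6, -2.0]
finger_gap: 0.0336
finger_force: 60.2
clock: 4.75
ee_pos: [0.4268, 0.1957, 0.1012]
eef_rot: [[0.535, 0.845, -0.0], [0.845, -0.535, -0.0], [-0.0, -0.0, -1.0]]
contact_force: [-0.2, -0.4, -2.0]
finger_gap: 0.0333
finger_force: 60.2
4.75 [0.4268, 0.1957, 0.1012] [[0.535, 0.845, -0.0], [0.845, -0.535, -0.0], [-0.0, -0.0, -1.0]] F [-0.2, -0.4, -2.0] gap 0.0333 ff 60.2
t [-2.58  1.93  0.16] w [-0.     0.     0.888]
```

```bash
python3 -m inch '[{"tx":0,"ty":0,"tz":0,"wx":0,"wy":0,"wz":0.14},{"tx":0,"ty":0,"tz":0,"wx":0,"wy":0,"wz":0.28},{"tx":-0.3,"ty":0.2,"tz":0,"wx":0,"wy":0,"wz":0.42},{"tx":-0.7,"ty":0.5,"tz":0,"wx":0,"wy":0,"wz":0.56},{"tx":-1.1,"ty":0.85,"tz":0,"wx":0,"wy":0,"wz":0.7},{"tx":-1.6,"ty":1.2,"tz":0,"wx":0,"wy":0,"wz":0.82},{"tx":-2.1,"ty":1.6,"tz":0.1,"wx":0,"wy":0,"wz":0.888},{"tx":-2.58,"ty":1.93,"tz":0.16,"wx":0,"wy":0,"wz":0.888},{"tx":-2.58,"ty":1.93,"tz":0.16,"wx":0,"wy":0,"wz":0.888},{"tx":-2.58,"ty":1.93,"tz":0.16,"wx":0,"wy":0,"wz":0.888}]'
python3 - <<'E'
from h import *
s()
c=shot('top');I=c['img'];P=c['P'];np.save('top1.npy',P)
cv2.imwrite('pics/t1.png',cv2.resize(I[130:260,225:385],None,fx=5,fy=4.6,interpolation=cv2.INTER_CUBIC))
# blade points
a=np.radians(6.8);o=np.array([.5913,.0051]);X=(P[...,:2]-o)@np.array([[np.cos(a),-np.sin(a)],[np.sin(a),np.cos(a)]])
M=(X[...,0]>-.125)&(X[...,0]<-.066)&(X[...,1]>.05)&(X[...,1]<.11)&(P[...,2]>.09)&(P[...,2]<.115)
q=X[M];print(len(q),q.min(0),q.max(0),P[M][:,2].mean())
for lo in np.arange(-.125,-.066,.01):
    m=(q[:,0]>lo)&(q[:,0]<lo+.01)
    if m.any():print(lo,q[m][:,1].min(),q[m][:,1].max(),q[m][:,1].mean())
go([.437,.067,.063],6.8)
E
```

```text
clock: 5.75
ee_pos: [0.4355, 0.0758, 0.0942]
eef_rot: [[0.991, 0.135, -0.007], [0.136, -0.991, 0.012], [-0.005, -0.013, -1.0]]
contact_force: [-1.7, 32.2, -2.8]
finger_gap: 0.0336
finger_force: 238.7
5.75 [0.4355, 0.0758, 0.0942] [[0.991, 0.135, -0.007], [0.136, -0.991, 0.012], [-0.005, -0.013, -1.0]] F [-1.7, 32.2, -2.8] gap 0.0336 ff 238.7
72 [-0.10987061  0.09685055] [-0.06643342  0.10994823] 0.10186846229839364
-0.115 0.09745872638018067 0.10392533238302235 0.10139466774195863
-0.10500000000000001 0.09685055422989053 0.10686470710969426 0.10217214627340213
-0.09500000000000001 0.10020813642981273 0.1098132835717352 0.10473699266252652
-0.08500000000000002 0.10320948334266339 0.10994823439676674 0.10689982317667351
-0.07500000000000002 0.10448511855448299 0.10894202995025565 0.10719261730605911
t [0.01 0.23 0.78] w [-0.013  0.005  0.017]
```

View pics/t1.png

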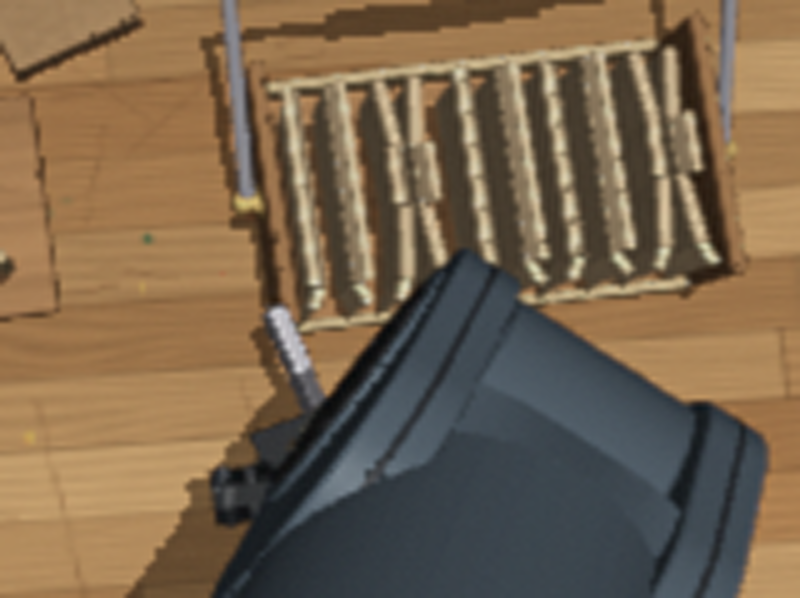

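The blade tip, at (275,315) in the crop, has caught the outside of the carrier's left end wall and the gauge has yawed in the grip. I'll back off and measure the gauge in hand.

```bash
python3 -m inch '[{"tx":0,"ty":-0.3,"tz":0,"wx":0,"wy":0,"wz":0},{"tx":-0.1,"ty":-0.7,"tz":0,"wx":0,"wy":0,"wz":0},{"tx":-0.3,"ty":-0.8,"tz":0,"wx":0,"wy":0,"wz":0},{"tx":-0.35,"ty":-0.8,"tz":0,"wx":0,"wy":0,"wz":0},{"tx":-0.35,"ty":-0.8,"tz":0,"wx":0,"wy":0,"wz":0}]'
python3 - <<'E'
from h import *
q=s()
for n in('top','side'):
    c=shot(n);P=c['P'];I=c['img'];T=q['ee_pos']
    d=P-T; M=(d[...,0]>.02)&(d[...,0]<.1)&(abs(d[...,1])<.06)&(P[...,2]>.095)&(P[...,2]<.12)&(I.max(-1)>120)
    p=P[M]
    if len(p)>5:
        c0=p[:,:2].mean(0);V=np.linalg.svd(p[:,:2]-c0)[2][0];V*=np.sign(V[0]);t=(p[:,:2]-c0)@V
        print(n,len(p),'yaw',np.degrees(np.arctan2(V[1],V[0])),'tip',c0+V*t.max(),'tip-TCP',c0+V*t.max()-T[:2],'z',np.percentile(p[:,2],[5,50,95]))
    cv2.imwrite(f'pics/{n}2.png',I)
cv2.imwrite('pics/s2.png',cv2.resize(I[150:310,150:390],None,fx=3,fy=3))
E
```

```text
clock: 6.3
ee_pos: [0.4192, 0.0965, 0.095]
eef_rot: [[0.993, 0.12, -0.0], [0.12, -0.993, -0.0], [-0.0, 0.0, -1.0]]
contact_force: [-0.7, 0.1, -1.8]
finger_gap: 0.0335
finger_force: 137.9
6.3 [0.4192, 0.0965, 0.095] [[0.993, 0.12, -0.0], [0.12, -0.993, -0.0], [-0.0, 0.0, -1.0]] F [-0.7, 0.1, -1.8] gap 0.0335 ff 137.9
top 69 yaw 18.120954134283423 tip [0.50962191 0.12541757] tip-TCP [0.09044397 0.02892245] z [0.10072984 0.10378691 0.10595852]
side 50 yaw 16.904304017191862 tip [0.50863386 0.12307117] tip-TCP [0.08945592 0.02657605] z [0.09841034 0.10197748 0.10452418]
```

View pics/s2.png

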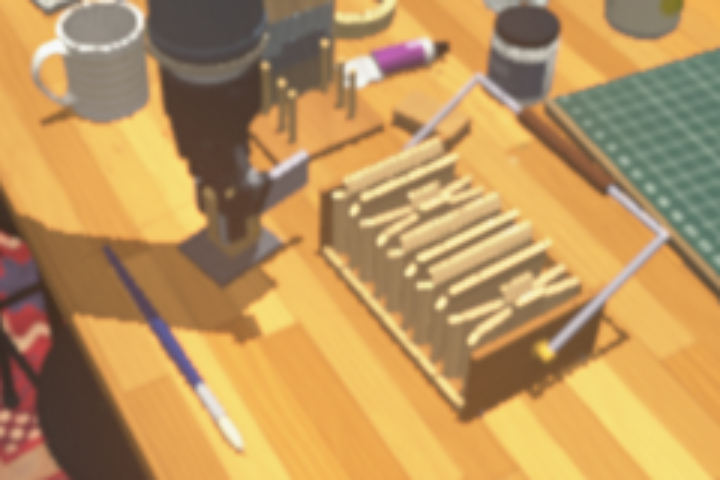

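The gauge has twisted about 10.5° in the jaws. I'll set it down, release it and regrasp squarely.

```bash
python3 -m inch '[{"tx":0,"ty":0,"tz":0.5,"wx":0,"wy":0,"wz":0},{"tx":0,"ty":0,"tz":1,"wx":0,"wy":0,"wz":0},{"tx":0,"ty":0,"tz":1.18,"wx":0,"wy":0,"wz":0},{"tx":0,"ty":0,"tz":1.23,"wx":0,"wy":0,"wz":0},{"tx":0,"ty":0,"tz":1.23,"wx":0,"wy":0,"wz":0},{"tx":0,"ty":0,"tz":1.23,"wx":0,"wy":0,"wz":0}]'
python3 -m inch '[{"tx":0,"ty":0,"tz":0,"wx":0,"wy":0,"wz":0},{"tx":0,"ty":0,"tz":0,"wx":0,"wy":0,"wz":0},{"tx":0,"ty":0,"tz":0,"wx":0,"wy":0,"wz":0},{"tx":0,"ty":0,"tz":0,"wx":0,"wy":0,"wz":0},{"tx":0,"ty":0,"tz":0,"wx":0,"wy":0,"wz":0}]' 1 100
python3 - <<'E'
from h import *
q=s()
for n in('top','side'):
    c=shot(n);P=c['P'];I=c['img'];T=q['ee_pos']
    d=P-T; M=(d[...,0]>.025)&(d[...,0]<.1)&(abs(d[...,1])<.06)&(P[...,2]>.043)&(P[...,2]<.065)&(I.max(-1)>110)
    p=P[M]
    if len(p)>5:
        c0=p[:,:2].mean(0);V=np.linalg.svd(p[:,:2]-c0)[2][0];V*=np.sign(V[0]);t=(p[:,:2]-c0)@V
        tip=c0+V*t.max();print(n,len(p),'yaw',np.degrees(np.arctan2(V[1],V[0])),'tip',tip,'base',tip-.082*V,'z',np.percentile(p[:,2],[5,50,95]))
E
```

```text
clock: 7.0
ee_pos: [0.4221, 0.0969, 0.0472]
eef_rot: [[0.993, 0.119, 0.004], [0.119, -0.993, 0.001], [0.005, -0.001, -1.0]]
contact_force: [0.9, 2.1, 21.1]
finger_gap: 0.0335
finger_force: 96.2
clock: 7.5
ee_pos: [0.4195, 0.0971, 0.0456]
eef_rot: [[0.993, 0.119, -0.0], [0.119, -0.993, -0.0], [-0.0, 0.0, -1.0]]
contact_force: [0.2, 0.4, 0.1]
finger_gap: 0.0859
finger_force: 0.0
7.5 [0.4195, 0.0971, 0.0456] [[0.993, 0.119, -0.0], [0.119, -0.993, -0.0], [-0.0, 0.0, -1.0]] F [0.2, 0.4, 0.1] gap 0.0859 ff 0.0
top 65 yaw 12.376061735878508 tip [0.51443521 0.11755807] base [0.43434073 0.09998323] z [0.05192288 0.05430879 0.05668747]
side 103 yaw -15.528988858689795 tip [0.52222486 0.09964108] base [0.44321826 0.12159461] z [0.04399791 0.05224148 0.06092113]
```

```bash
python3 -m inch '[{"tx":0,"ty":0,"tz":-1,"wx":0,"wy":0,"wz":0},{"tx":0,"ty":0,"tz":-2.2,"wx":0,"wy":0,"wz":0},{"tx":0,"ty":0,"tz":-3,"wx":0,"wy":0,"wz":0},{"tx":0,"ty":-0.5,"tz":-3.2,"wx":0,"wy":0,"wz":0},{"tx":0,"ty":-1.5,"tz":-3.2,"wx":0,"wy":0,"wz":0},{"tx":0,"ty":-2.5,"tz":-3.2,"wx":0,"wy":0,"wz":0},{"tx":0,"ty":-3.5,"tz":-3.2,"wx":0,"wy":0,"wz":0},{"tx":0,"ty":-3.5,"tz":-3.2,"wx":0,"wy":0,"wz":0}]'
cat >> h.py <<'E'
def gauge(n='top',xy=(.43,.1),rad=.06,show=0):
    c=shot(n);P=c['P'];near=np.hypot(P[...,0]-xy[0],P[...,1]-xy[1])
    M=(near<rad)&(P[...,2]>.062)&(P[...,2]<.074);rc=cv2.minAreaRect(P[M][:,:2].astype(np.float32));b=np.array(rc[0])
    B=(near<.11)&(np.hypot(P[...,0]-b[0],P[...,1]-b[1])>.026)&(np.hypot(P[...,0]-b[0],P[...,1]-b[1])<.09)&(P[...,2]>.047)&(P[...,2]<.06)
    v=P[B][:,:2].mean(0)-b
    print(n,M.sum(),'block',np.round(b,4),np.round(rc[1],4),round(rc[2],1),'blade',B.sum(),'yaw',round(np.degrees(np.arctan2(v[1],v[0])),2),'reach',round(np.linalg.norm(P[B][:,:2]-b,axis=1).max(),4));return c
E
python3 - <<'E'
from h import *
s();c=gauge();gauge('side')
cv2.imwrite('pics/t3.png',cv2.resize(c['img'][130:290,150:390],None,fx=3,fy=3))
go([.4195,.0971,.16],6.9)
E
```

```text
clock: 8.4
ee_pos: [0.4016, 0.2415, 0.1729]
eef_rot: [[0.992, 0.127, -0.001], [0.127, -0.992, 0.0], [-0.001, -0.001, -1.0]]
contact_force: [0.5, -1.0, 0.2]
finger_gap: 0.0856
finger_force: 0.0
8.4 [0.4016, 0.2415, 0.1729] [[0.992, 0.127, -0.001], [0.127, -0.992, 0.0], [-0.001, -0.001, -1.0]] F [0.5, -1.0, 0.2] gap 0.0856 ff 0.0
top 227 block [0.4355 0.1001] [0.0357 0.0338] 13.4 blade 89 yaw 11.12 reach 0.088
side 149 block [0.4333 0.0985] [0.0355 0.0343] 12.4 blade 104 yaw 6.69 reach 0.0889
t [-0.    3.51  0.34] w [0.001 0.    0.002]
```

View pics/t3.png

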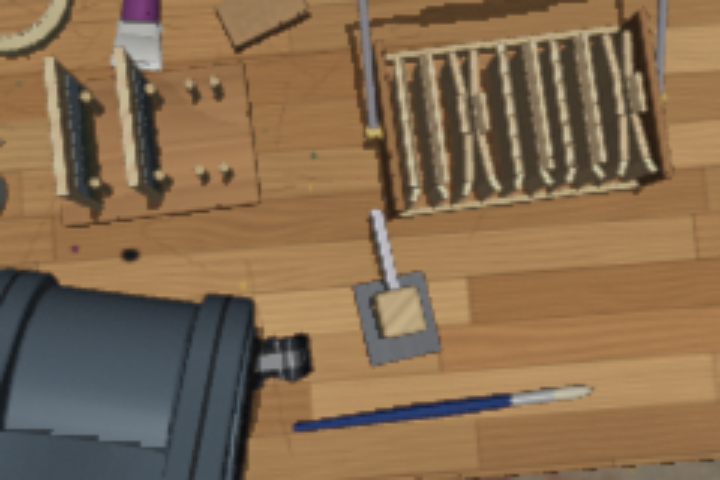

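The gauge stands alone with its block at (400,312) in the crop and its tip at (376,212), just left of the carrier wall, yawed about 13°. I'll regrasp centred on the block.

```bash
python3 - <<'E'
from h import *
go([.4347,.0996,.16],13);
E

```

```text
t [0.38 3.5  0.34] w [ 0.001  0.    -0.105]
```

```bash
python3 -m inch '[{"tx":0,"ty":1,"tz":0,"wx":0,"wy":0,"wz":-0.05},{"tx":0.2,"ty":2,"tz":0,"wx":0,"wy":0,"wz":-0.105},{"tx":0.38,"ty":3,"tz":0.1,"wx":0,"wy":0,"wz":-0.105},{"tx":0.38,"ty":3.5,"tz":0.3,"wx":0,"wy":0,"wz":-0.105},{"tx":0.38,"ty":3.5,"tz":0.34,"wx":0,"wy":0,"wz":-0.105},{"tx":0.38,"ty":3.5,"tz":0.34,"wx":0,"wy":0,"wz":-0.105}]'
python3 - <<'E'
from h import *
go([.4347,.0996,.043],13);
E
```

```text
clock: 9.1
ee_pos: [0.4344, 0.0978, 0.1601]
eef_rot: [[0.976, 0.22, -0.001], [0.22, -0.976, 0.0], [-0.001, -0.0, -1.0]]
contact_force: [-0.2, 0.5, -0.5]
finger_gap: 0.0851
finger_force: 0.0
t [ 0.02 -0.04  2.93] w [-0.     0.001 -0.005]
```

```bash
python3 -m inch '[{"tx":0,"ty":0,"tz":1,"wx":0,"wy":0,"wz":0},{"tx":0,"ty":0,"tz":2,"wx":0,"wy":0,"wz":0},{"tx":0,"ty":0,"tz":2.7,"wx":0,"wy":0,"wz":0},{"tx":0,"ty":0,"tz":2.93,"wx":0,"wy":0,"wz":0},{"tx":0,"ty":0,"tz":2.93,"wx":0,"wy":0,"wz":0},{"tx":0,"ty":0,"tz":2.93,"wx":0,"wy":0,"wz":0}]'
python3 -m inch '[{"tx":0,"ty":0,"tz":0,"wx":0,"wy":0,"wz":0},{"tx":0,"ty":0,"tz":0,"wx":0,"wy":0,"wz":0},{"tx":0,"ty":0,"tz":0,"wx":0,"wy":0,"wz":0},{"tx":0,"ty":0,"tz":0,"wx":0,"wy":0,"wz":0},{"tx":0,"ty":0,"tz":0,"wx":0,"wy":0,"wz":0},{"tx":0,"ty":0,"tz":0,"wx":0,"wy":0,"wz":0},{"tx":0,"ty":0,"tz":0,"wx":0,"wy":0,"wz":0},{"tx":0,"ty":0,"tz":0,"wx":0,"wy":0,"wz":0}]' 0 100
python3 - <<'E'
from h import *
s();go([.4249,.0658,.062],6.8)
E
```

```text
clock: 9.7
ee_pos: [0.4352, 0.0993, 0.0438]
eef_rot: [[0.975, 0.223, 0.001], [0.223, -0.975, 0.0], [0.001, -0.0, -1.0]]
contact_force: [0.2, -0.2, 0.3]
finger_gap: 0.0857
finger_force: 0.0
clock: 10.5
ee_pos: [0.4349, 0.0992, 0.0436]
eef_rot: [[0.975, 0.223, 0.001], [0.223, -0.975, 0.001], [0.001, -0.001, -1.0]]
contact_force: [-2.0, 2.0, 11.9]
finger_gap: 0.0332
finger_force: 98.8
10.5 [0.4349, 0.0992, 0.0436] [[0.975, 0.223, 0.001], [0.223, -0.975, 0.001], [0.001, -0.001, -1.0]] F [-2.0, 2.0, 11.9] gap 0.0332 ff 98.8
t [-0.43  0.76 -0.46] w [-0.001 -0.001  0.106]
```

```bash
python3 -m inch '[{"tx":0,"ty":0,"tz":-0.25,"wx":0,"wy":0,"wz":0},{"tx":-0.25,"ty":0,"tz":-0.47,"wx":0,"wy":0,"wz":0},{"tx":-0.5,"ty":0,"tz":-0.47,"wx":0,"wy":0,"wz":0.05},{"tx":-0.5,"ty":0,"tz":-0.47,"wx":0,"wy":0,"wz":0.106},{"tx":-0.5,"ty":0.2,"tz":-0.47,"wx":0,"wy":0,"wz":0.106},{"tx":-0.45,"ty":0.5,"tz":-0.47,"wx":0,"wy":0,"wz":0.106},{"tx":-0.43,"ty":0.76,"tz":-0.47,"wx":0,"wy":0,"wz":0.106},{"tx":-0.43,"ty":0.76,"tz":-0.47,"wx":0,"wy":0,"wz":0.106},{"tx":-0.43,"ty":0.76,"tz":-0.47,"wx":0,"wy":0,"wz":0.106}]'
cat >> h.py <<'E'
o=np.array([.5913,.0051]);A=np.radians(6.8);RC=np.array([[np.cos(A),-np.sin(A)],[np.sin(A),np.cos(A)]])
def blade(slot,z=.072,tip=-.076):
    "blade and slot leaves in the carrier frame, both cameras"
    yc=.08-.04*(slot-1)
    for n in('top','side'):
        c=shot(n);P=c['P'];X=(P[...,:2]-o)@RC
        M=(X[...,0]>tip-.05)&(X[...,0]<tip+.012)&(abs(X[...,1]-yc)<.013)&(abs(P[...,2]-z)<.008)&(c['img'].max(-1)>90)
        q=X[M]
        L=(abs(X[...,0])<.05)&(X[...,0]<-.035)&(P[...,2]>.08)&(P[...,2]<.1)&(abs(X[...,1]-yc)<.019);y=X[L][:,1]-yc
        if len(q)>8:
            k=np.polyfit(q[:,0],q[:,1],1);print(n,len(q),'tipx',q[:,0].max(),'y at tip',np.polyval(k,tip)-yc,'slope deg',np.degrees(k[0]),'z',np.median(P[M][:,2]),end=' ')
        if (y>0).any() and (y<0).any():print('leaf mids',y[y<0].mean(),y[y>0].mean(),'inner',np.percentile(y[y<0],97),np.percentile(y[y>0],3))
    return c
E
python3 - <<'E'
from h import *
q=s();print(((np.array(q['ee_pos'])[:2]-o)@RC));blade(1)
E
```

```text
clock: 11.4
ee_pos: [0.4248, 0.065, 0.0616]
eef_rot: [[0.993, 0.117, -0.0], [0.117, -0.993, 0.0], [-0.0, -0.0, -1.0]]
contact_force: [0.4, 0.5, -2.1]
finger_gap: 0.0329
finger_force: 99.4
11.4 [0.4248, 0.065, 0.0616] [[0.993, 0.117, -0.0], [0.117, -0.993, 0.0], [-0.0, -0.0, -1.0]] F [0.4, 0.5, -2.1] gap 0.0329 ff 99.4
[-0.15823815  0.07915743]
top 61 tipx -0.07688724684742852 y at tip -0.0005440571113305842 slope deg -0.5270387697654507 z 0.07223617283942238 leaf mids -0.009963918409518881 0.010733558413011853 inner -0.00634432081458317 0.006566229884653319
side 49 tipx -0.07703364106952205 y at tip -0.0018977612520352655 slope deg 0.9445000117093738 z 0.07008224555321144 leaf mids -0.013115984949913602 0.008607393960487918 inner -0.011144594193007165 0.005843395662982904
```

```bash
python3 -m inch '[{"tx":0.25,"ty":-0.02,"tz":0,"wx":0,"wy":0,"wz":0},{"tx":0.5,"ty":-0.02,"tz":0,"wx":0,"wy":0,"wz":0},{"tx":0.7,"ty":-0.02,"tz":0,"wx":0,"wy":0,"wz":0},{"tx":0.9,"ty":-0.02,"tz":0,"wx":0,"wy":0,"wz":0},{"tx":1.1,"ty":-0.02,"tz":0,"wx":0,"wy":0,"wz":0},{"tx":1.1,"ty":-0.02,"tz":0,"wx":0,"wy":0,"wz":0},{"tx":1.1,"ty":-0.02,"tz":0,"wx":0,"wy":0,"wz":0}]'
```

```text
clock: 12.2
ee_pos: [0.4682, 0.0714, 0.0616]
eef_rot: [[0.993, 0.118, -0.0], [0.118, -0.993, -0.0], [-0.0, 0.0, -1.0]]
contact_force: [0.2, 0.0, -2.5]
finger_gap: 0.0333
finger_force: 99.4
```

```bash
python3 -m inch '[{"tx":0.15,"ty":0,"tz":0,"wx":0,"wy":0,"wz":0},{"tx":0.3,"ty":0,"tz":0,"wx":0,"wy":0,"wz":0},{"tx":0.4,"ty":0,"tz":0,"wx":0,"wy":0,"wz":0},{"tx":0.5,"ty":0,"tz":0,"wx":0,"wy":0,"wz":0},{"tx":0.5,"ty":0,"tz":0,"wx":0,"wy":0,"wz":0},{"tx":0.5,"ty":0,"tz":0,"wx":0,"wy":0,"wz":0},{"tx":0.5,"ty":0,"tz":0,"wx":0,"wy":0,"wz":0}]'
python3 - <<'E'
from h import *
q=s();print(((np.array(q['ee_pos'])[:2]-o)@RC))
E
```

```text
clock: 12.9
ee_pos: [0.4866, 0.0738, 0.0613]
eef_rot: [[0.993, 0.119, -0.003], [0.119, -0.993, 0.0], [-0.003, -0.0, -1.0]]
contact_force: [-5.1, -1.8, -1.3]
finger_gap: 0.0333
finger_force: 99.6
12.9 [0.4866, 0.0738, 0.0613] [[0.993, 0.119, -0.003], [0.119, -0.993, 0.0], [-0.003, -0.0, -1.0]] F [-5.1, -1.8, -1.3] gap 0.0333 ff 99.6
[-0.09584401  0.08060385]
```

```bash
python3 -m inch '[{"tx":-0.4,"ty":0,"tz":0,"wx":0,"wy":0,"wz":0},{"tx":-0.9,"ty":0,"tz":0,"wx":0,"wy":0,"wz":0},{"tx":-1.4,"ty":0,"tz":0,"wx":0,"wy":0,"wz":0},{"tx":-1.6,"ty":0.02,"tz":0,"wx":0,"wy":0,"wz":0},{"tx":-1.6,"ty":0.3,"tz":0,"wx":0,"wy":0,"wz":0},{"tx":-1.6,"ty":0.7,"tz":0,"wx":0,"wy":0,"wz":0},{"tx":-1.6,"ty":1,"tz":0,"wx":0,"wy":0,"wz":0},{"tx":-1.6,"ty":1,"tz":0,"wx":0,"wy":0,"wz":0},{"tx":-1.6,"ty":1,"tz":0,"wx":0,"wy":0,"wz":0}]'
python3 - <<'E'
from h import *
q=s();print(((np.array(q['ee_pos'])[:2]-o)@RC));c=blade(2)
E
```

```text
clock: 13.8
ee_pos: [0.4299, 0.0263, 0.0617]
eef_rot: [[0.993, 0.117, 0.0], [0.117, -0.993, 0.0], [0.0, -0.0, -1.0]]
contact_force: [0.1, -0.3, -2.6]
finger_gap: 0.0329
finger_force: 99.5
13.8 [0.4299, 0.0263, 0.0617] [[0.993, 0.117, 0.0], [0.117, -0.993, 0.0], [0.0, -0.0, -1.0]] F [0.1, -0.3, -2.6] gap 0.0329 ff 99.5
[-0.15779025  0.04017018]
top 74 tipx -0.07660913041509669 y at tip 0.0012885774710842124 slope deg 0.9937813837328107 z 0.07182853553115717 leaf mids -0.007277156494392067 0.007761670680541231 inner -0.004499460667926907 0.004790712437606729
side 47 tipx -0.07820049985691314 y at tip -0.0005839592915117542 slope deg 0.6297495279684312 z 0.07023387676972377 leaf mids -0.009117555624836574 0.007043601376381902 inner -0.006449765639276756 0.004829863134692577
```

```bash
python3 -m inch '[{"tx":0.25,"ty":0.02,"tz":0,"wx":0,"wy":0,"wz":0},{"tx":0.5,"ty":0.02,"tz":0,"wx":0,"wy":0,"wz":0},{"tx":0.7,"ty":0.02,"tz":0,"wx":0,"wy":0,"wz":0},{"tx":0.9,"ty":0.02,"tz":0,"wx":0,"wy":0,"wz":0},{"tx":1.0,"ty":0.02,"tz":0,"wx":0,"wy":0,"wz":0},{"tx":1.05,"ty":0.02,"tz":0,"wx":0,"wy":0,"wz":0},{"tx":1.1,"ty":0.02,"tz":0,"wx":0,"wy":0,"wz":0},{"tx":1.15,"ty":0.02,"tz":0,"wx":0,"wy":0,"wz":0},{"tx":1.2,"ty":0.02,"tz":0,"wx":0,"wy":0,"wz":0},{"tx":1.2,"ty":0.02,"tz":0,"wx":0,"wy":0,"wz":0}]'
python3 - <<'E'
from h import *
q=s();print(((np.array(q['ee_pos'])[:2]-o)@RC))
E
```

```text
clock: 14.9
ee_pos: [0.4739, 0.0313, 0.0611]
eef_rot: [[0.993, 0.118, -0.006], [0.118, -0.993, 0.001], [-0.005, -0.001, -1.0]]
contact_force: [-8.9, -0.9, 0.9]
finger_gap: 0.0332
finger_force: 99.8
14.9 [0.4739, 0.0313, 0.0611] [[0.993, 0.118, -0.006], [0.118, -0.993, 0.001], [-0.005, -0.001, -1.0]] F [-8.9, -0.9, 0.9] gap 0.0332 ff 99.8
[-0.1135099   0.03989639]
```

```bash
python3 -m inch '[{"tx":0.04,"ty":0,"tz":0,"wx":0,"wy":0,"wz":0},{"tx":0.04,"ty":0,"tz":0,"wx":0,"wy":0,"wz":0},{"tx":0.04,"ty":0,"tz":0,"wx":0,"wy":0,"wz":0}]'
python3 -m inch '[{"tx":-0.3,"ty":0,"tz":0,"wx":0,"wy":0,"wz":0},{"tx":-0.7,"ty":0,"tz":0,"wx":0,"wy":0,"wz":0},{"tx":-1.1,"ty":0,"tz":0,"wx":0,"wy":0,"wz":0},{"tx":-1.24,"ty":0,"tz":0,"wx":0,"wy":0,"wz":0},{"tx":-1.24,"ty":0.3,"tz":0,"wx":0,"wy":0,"wz":0},{"tx":-1.24,"ty":0.7,"tz":0,"wx":0,"wy":0,"wz":0},{"tx":-1.24,"ty":1,"tz":0,"wx":0,"wy":0,"wz":0},{"tx":-1.24,"ty":1,"tz":0,"wx":0,"wy":0,"wz":0},{"tx":-1.24,"ty":1,"tz":0,"wx":0,"wy":0,"wz":0}]'
python3 - <<'E'
from h import *
q=s();print(((np.array(q['ee_pos'])[:2]-o)@RC));c=blade(3)
E
```

```text
clock: 15.2
ee_pos: [0.4741, 0.0314, 0.061]
eef_rot: [[0.993, 0.117, -0.008], [0.117, -0.993, 0.001], [-0.007, -0.002, -1.0]]
contact_force: [-12.8, -1.6, 2.0]
finger_gap: 0.033
finger_force: 99.9
clock: 16.1
ee_pos: [0.4345, -0.0142, 0.0616]
eef_rot: [[0.993, 0.118, 0.0], [0.118, -0.993, 0.0], [0.0, -0.0, -1.0]]
contact_force: [0.5, 0.0, -2.1]
finger_gap: 0.0333
finger_force: 99.6
16.1 [0.4345, -0.0142, 0.0616] [[0.993, 0.118, 0.0], [0.118, -0.993, 0.0], [0.0, -0.0, -1.0]] F [0.5, 0.0, -2.1] gap 0.0333 ff 99.6
[-0.15800708 -0.00057512]
top 79 tipx -0.07678300736290142 y at tip 0.0006417907663575852 slope deg 1.2026784172160057 z 0.07191046293122356 leaf mids -0.00956016642092107 0.011037312752388388 inner -0.005939872285936524 0.006318387494057311
side 53 tipx -0.07690920036821663 y at tip -0.0014685992086425038 slope deg -1.166896040931504 z 0.07016596582971202 leaf mids -0.012795589655994236 0.009090745420811171 inner -0.010673247516657975 0.004483304811559764
```

```bash
python3 -m inch '[{"tx":0.25,"ty":0,"tz":0,"wx":0,"wy":0,"wz":0},{"tx":0.5,"ty":0,"tz":0,"wx":0,"wy":0,"wz":0},{"tx":0.7,"ty":0,"tz":0,"wx":0,"wy":0,"wz":0},{"tx":0.9,"ty":0,"tz":0,"wx":0,"wy":0,"wz":0},{"tx":1.1,"ty":0,"tz":0,"wx":0,"wy":0,"wz":0},{"tx":1.2,"ty":0,"tz":0,"wx":0,"wy":0,"wz":0},{"tx":1.2,"ty":0,"tz":0,"wx":0,"wy":0,"wz":0}]'
```

```text
clock: 16.9
ee_pos: [0.4824, -0.0082, 0.0616]
eef_rot: [[0.993, 0.119, 0.0], [0.119, -0.993, -0.0], [0.0, 0.0, -1.0]]
contact_force: [0.8, 0.5, -2.1]
finger_gap: 0.0328
finger_force: 99.6
```

```bash
python3 - <<'E'
from h import *
q=s();print(((np.array(q['ee_pos'])[:2]-o)@RC))
E
```

```text
16.9 [0.4824, -0.0082, 0.0616] [[0.993, 0.119, 0.0], [0.119, -0.993, -0.0], [0.0, 0.0, -1.0]] F [0.8, 0.5, -2.1] gap 0.0328 ff 99.6
[-0.10968374 -0.00026727]
```

```bash
python3 -m inch '[{"tx":0.15,"ty":0,"tz":0,"wx":0,"wy":0,"wz":0},{"tx":0.3,"ty":0,"tz":0,"wx":0,"wy":0,"wz":0},{"tx":0.37,"ty":0,"tz":0,"wx":0,"wy":0,"wz":0},{"tx":0.37,"ty":0,"tz":0,"wx":0,"wy":0,"wz":0},{"tx":0.37,"ty":0,"tz":0,"wx":0,"wy":0,"wz":0},{"tx":0.37,"ty":0,"tz":0,"wx":0,"wy":0,"wz":0}]'
python3 -m inch '[{"tx":-0.4,"ty":0,"tz":0,"wx":0,"wy":0,"wz":0},{"tx":-0.9,"ty":0,"tz":0,"wx":0,"wy":0,"wz":0},{"tx":-1.4,"ty":0,"tz":0,"wx":0,"wy":0,"wz":0},{"tx":-1.57,"ty":0,"tz":0,"wx":0,"wy":0,"wz":0},{"tx":-1.57,"ty":0.3,"tz":0,"wx":0,"wy":0,"wz":0},{"tx":-1.57,"ty":0.7,"tz":0,"wx":0,"wy":0,"wz":0},{"tx":-1.57,"ty":1,"tz":0,"wx":0,"wy":0,"wz":0},{"tx":-1.57,"ty":1,"tz":0,"wx":0,"wy":0,"wz":0},{"tx":-1.57,"ty":1,"tz":0,"wx":0,"wy":0,"wz":0}]'
python3 - <<'E'
from h import *
q=s();print(((np.array(q['ee_pos'])[:2]-o)@RC));c=blade(4)
E
```

```text
clock: 17.5
ee_pos: [0.4963, -0.0065, 0.0617]
eef_rot: [[0.993, 0.118, -0.0], [0.118, -0.993, 0.0], [-0.0, -0.0, -1.0]]
contact_force: [0.1, 0.7, -1.9]
finger_gap: 0.0328
finger_force: 99.6
clock: 18.4
ee_pos: [0.4392, -0.0538, 0.0616]
eef_rot: [[0.993, 0.118, 0.0], [0.118, -0.993, 0.0], [0.0, -0.0, -1.0]]
contact_force: [-0.6, -0.0, -2.4]
finger_gap: 0.0329
finger_force: 99.7
18.4 [0.4392, -0.0538, 0.0616] [[0.993, 0.118, 0.0], [0.118, -0.993, 0.0], [0.0, -0.0, -1.0]] F [-0.6, -0.0, -2.4] gap 0.0329 ff 99.7
[-0.15796596 -0.04048123]
top 82 tipx -0.07575875466910578 y at tip 0.0006701919835870387 slope deg 1.1200646664587073 z 0.07192092490738963 leaf mids -0.009672453336474809 0.011477885967455755 inner -0.005706542269189981 0.007216745337045369
side 63 tipx -0.07582508304640938 y at tip -0.0017564754423396861 slope deg -1.8487522210986074 z 0.07047613369763289 leaf mids -0.012950727604651284 0.008915650397220953 inner -0.010188104205098757 0.005440897966273743
```

```bash
python3 -m inch '[{"tx":0.25,"ty":0,"tz":0,"wx":0,"wy":0,"wz":0},{"tx":0.5,"ty":0,"tz":0,"wx":0,"wy":0,"wz":0},{"tx":0.7,"ty":0,"tz":0,"wx":0,"wy":0,"wz":0},{"tx":0.9,"ty":0,"tz":0,"wx":0,"wy":0,"wz":0},{"tx":1.1,"ty":0,"tz":0,"wx":0,"wy":0,"wz":0},{"tx":1.2,"ty":0,"tz":0,"wx":0,"wy":0,"wz":0},{"tx":1.2,"ty":0,"tz":0,"wx":0,"wy":0,"wz":0}]'
```

```text
clock: 19.2
ee_pos: [0.4872, -0.0479, 0.0616]
eef_rot: [[0.993, 0.119, 0.0], [0.119, -0.993, -0.0], [0.0, 0.0, -1.0]]
contact_force: [-0.3, -0.5, -1.3]
finger_gap: 0.0333
finger_force: 99.7
```

Free so far; I'll push it right in, then retract to slot 5.

```bash
python3 -m inch '[{"tx":0.15,"ty":0,"tz":0,"wx":0,"wy":0,"wz":0},{"tx":0.3,"ty":0,"tz":0,"wx":0,"wy":0,"wz":0},{"tx":0.37,"ty":0,"tz":0,"wx":0,"wy":0,"wz":0},{"tx":0.37,"ty":0,"tz":0,"wx":0,"wy":0,"wz":0},{"tx":0.37,"ty":0,"tz":0,"wx":0,"wy":0,"wz":0},{"tx":0.37,"ty":0,"tz":0,"wx":0,"wy":0,"wz":0}]'
python3 -m inch '[{"tx":-0.4,"ty":0,"tz":0,"wx":0,"wy":0,"wz":0},{"tx":-0.9,"ty":0,"tz":0,"wx":0,"wy":0,"wz":0},{"tx":-1.4,"ty":0,"tz":0,"wx":0,"wy":0,"wz":0},{"tx":-1.57,"ty":0,"tz":0,"wx":0,"wy":0,"wz":0},{"tx":-1.57,"ty":0.3,"tz":0,"wx":0,"wy":0,"wz":0},{"tx":-1.57,"ty":0.7,"tz":0,"wx":0,"wy":0,"wz":0},{"tx":-1.57,"ty":1,"tz":0,"wx":0,"wy":0,"wz":0},{"tx":-1.57,"ty":1,"tz":0,"wx":0,"wy":0,"wz":0},{"tx":-1.57,"ty":1,"tz":0,"wx":0,"wy":0,"wz":0}]'
python3 - <<'E'
from h import *
q=s();print(((np.array(q['ee_pos'])[:2]-o)@RC));c=blade(5)
E
```

```text
clock: 19.8
ee_pos: [0.501, -0.0462, 0.0617]
eef_rot: [[0.993, 0.118, -0.0], [0.118, -0.993, 0.0], [-0.0, -0.0, -1.0]]
contact_force: [-0.4, -0.0, -0.9]
finger_gap: 0.0333
finger_force: 99.7
clock: 20.7
ee_pos: [0.4439, -0.0935, 0.0616]
eef_rot: [[0.993, 0.118, -0.0], [0.118, -0.993, 0.0], [0.0, -0.0, -1.0]]
contact_force: [0.2, 0.4, -1.2]
finger_gap: 0.033
finger_force: 99.7
20.7 [0.4439, -0.0935, 0.0616] [[0.993, 0.118, -0.0], [0.118, -0.993, 0.0], [0.0, -0.0, -1.0]] F [0.2, 0.4, -1.2] gap 0.033 ff 99.7
[-0.15800003 -0.08047765]
top 83 tipx -0.07571840978949321 y at tip 0.0007457261778454488 slope deg 0.5942887094079196 z 0.07225417041077772 leaf mids -0.00701650738622617 0.008364732329049806 inner -0.004510171554000217 0.006474479046390566
side 66 tipx -0.07861442705345048 y at tip -0.0018819562415996194 slope deg -1.3365145367430384 z 0.07036637051275119 leaf mids -0.008264919798302439 0.007029548643415043 inner -0.005369329841560969 0.005256037857940019
```

```bash
python3 -m inch '[{"tx":0.25,"ty":0,"tz":0,"wx":0,"wy":0,"wz":0},{"tx":0.5,"ty":0,"tz":0,"wx":0,"wy":0,"wz":0},{"tx":0.7,"ty":0,"tz":0,"wx":0,"wy":0,"wz":0},{"tx":0.9,"ty":0,"tz":0,"wx":0,"wy":0,"wz":0},{"tx":1.0,"ty":0,"tz":0,"wx":0,"wy":0,"wz":0},{"tx":1.05,"ty":0,"tz":0,"wx":0,"wy":0,"wz":0},{"tx":1.1,"ty":0,"tz":0,"wx":0,"wy":0,"wz":0},{"tx":1.15,"ty":0,"tz":0,"wx":0,"wy":0,"wz":0},{"tx":1.2,"ty":0,"tz":0,"wx":0,"wy":0,"wz":0},{"tx":1.2,"ty":0,"tz":0,"wx":0,"wy":0,"wz":0}]'
python3 -m inch '[{"tx":0.04,"ty":0,"tz":0,"wx":0,"wy":0,"wz":0},{"tx":0.04,"ty":0,"tz":0,"wx":0,"wy":0,"wz":0},{"tx":0.04,"ty":0,"tz":0,"wx":0,"wy":0,"wz":0}]'
python3 - <<'E'
from h import *
q=s();print(((np.array(q['ee_pos'])[:2]-o)@RC))
E
```

```text
clock: 21.8
ee_pos: [0.4882, -0.0878, 0.0612]
eef_rot: [[0.993, 0.117, -0.005], [0.117, -0.993, 0.001], [-0.005, -0.001, -1.0]]
contact_force: [-8.8, -0.9, 0.1]
finger_gap: 0.033
finger_force: 99.9
clock: 22.1
ee_pos: [0.4884, -0.0877, 0.061]
eef_rot: [[0.993, 0.116, -0.007], [0.116, -0.993, 0.001], [-0.007, -0.002, -1.0]]
contact_force: [-12.7, -1.7, 1.4]
finger_gap: 0.0333
finger_force: 100.0
22.1 [0.4884, -0.0877, 0.061] [[0.993, 0.116, -0.007], [0.116, -0.993, 0.001], [-0.007, -0.002, -1.0]] F [-12.7, -1.7, 1.4] gap 0.0333 ff 100.0
[-0.11311878 -0.07998099]
```

All five slots are probed: 1, 3 and 4 are clear, 2 and 5 jam. Next I'll stand the gauge down.

```bash
python3 -m inch '[{"tx":-0.3,"ty":0,"tz":0,"wx":0,"wy":0,"wz":0},{"tx":-0.7,"ty":0,"tz":0,"wx":0,"wy":0,"wz":0},{"tx":-1.1,"ty":0,"tz":0,"wx":0,"wy":0,"wz":0},{"tx":-1.24,"ty":0,"tz":0,"wx":0,"wy":0,"wz":0},{"tx":-1.24,"ty":0.5,"tz":0,"wx":0,"wy":0,"wz":0},{"tx":-1.24,"ty":1,"tz":0.2,"wx":0,"wy":0,"wz":0},{"tx":-1.24,"ty":1,"tz":0.4,"wx":0,"wy":0,"wz":0},{"tx":-1.24,"ty":1,"tz":0.46,"wx":0,"wy":0,"wz":0},{"tx":-1.24,"ty":1,"tz":0.46,"wx":0,"wy":0,"wz":0},{"tx":-1.24,"ty":1,"tz":0.46,"wx":0,"wy":0,"wz":0}]'
python3 -m inch '[{"tx":0,"ty":0,"tz":0,"wx":0,"wy":0,"wz":0},{"tx":0,"ty":0,"tz":0,"wx":0,"wy":0,"wz":0},{"tx":0,"ty":0,"tz":0,"wx":0,"wy":0,"wz":0},{"tx":0,"ty":0,"tz":0,"wx":0,"wy":0,"wz":0},{"tx":0,"ty":0,"tz":0,"wx":0,"wy":0,"wz":0}]' 1 40
python3 -m inch '[{"tx":0,"ty":0,"tz":-1,"wx":0,"wy":0,"wz":0},{"tx":0,"ty":0,"tz":-2,"wx":0,"wy":0,"wz":0},{"tx":0,"ty":0,"tz":-3,"wx":0,"wy":0,"wz":0},{"tx":0,"ty":0,"tz":-4,"wx":0,"wy":0,"wz":0},{"tx":0,"ty":-0.5,"tz":-5,"wx":0,"wy":0,"wz":0},{"tx":0,"ty":-1.5,"tz":-5.5,"wx":0,"wy":0,"wz":0},{"tx":0,"ty":-2.5,"tz":-5.5,"wx":0,"wy":0,"wz":0},{"tx":0,"ty":-3.7,"tz":-5.5,"wx":0,"wy":0,"wz":0},{"tx":0,"ty":-4.7,"tz":-5.5,"wx":0,"wy":0,"wz":0},{"tx":0,"ty":-5,"tz":-5.5,"wx":0,"wy":0,"wz":0}]'
cat > panels.py <<'E'
from h import *
q=s()
for n in('top','side'):
    c=shot(n);P=c['P'];I=c['img'];cv2.imwrite(f'pics/p_{n}.png',I)
    M=((P[...,2]>.135)&(P[...,2]<.165)&(P[...,0]>.48)&(P[...,0]<.68)&(P[...,1]>.2)&(P[...,1]<.42)).astype(np.uint8)
    k,L,st,_=cv2.connectedComponentsWithStats(M)
    for i in range(1,k):
        if st[i,4]>60:
            p=P[L==i];z=np.percentile(p[:,2],90);p=p[p[:,2]>z-.006];rc=cv2.minAreaRect(p[:,:2].astype(np.float32));print(n,st[i,4],np.round(rc[0],4),np.round(rc[1],4),round(rc[2],2),'z',round(z,4))
E
python3 panels.py; python3 -c "
from h import *
gauge('top',(.449,-.133))"
```

```text
clock: 23.1
ee_pos: [0.4488, -0.1332, 0.0436]
eef_rot: [[0.993, 0.118, 0.001], [0.118, -0.993, -0.001], [0.001, 0.001, -1.0]]
contact_force: [-0.0, -2.5, 4.8]
finger_gap: 0.0333
finger_force: 100.1
clock: 23.6
ee_pos: [0.4484, -0.1329, 0.0433]
eef_rot: [[0.993, 0.119, -0.0], [0.119, -0.993, 0.0], [-0.0, -0.0, -1.0]]
contact_force: [0.2, -0.8, -0.2]
finger_gap: 0.0856
finger_force: 0.0
clock: 24.6
ee_pos: [0.4238, 0.0699, 0.2628]
eef_rot: [[0.992, 0.124, -0.002], [0.124, -0.992, 0.001], [-0.001, -0.001, -1.0]]
contact_force: [0.2, -0.2, -0.1]
finger_gap: 0.0854
finger_force: 0.0
24.6 [0.4238, 0.0699, 0.2628] [[0.992, 0.124, -0.002], [0.124, -0.992, 0.001], [-0.001, -0.001, -1.0]] F [0.2, -0.2, -0.1] gap 0.0854 ff 0.0
top 222 [0.5748 0.2993] [0.0977 0.0083] 6.48 z 0.1533
top 243 [0.5679 0.3486] [0.0993 0.0086] 6.55 z 0.1533
side 97 [0.5896 0.3502] [0.0541 0.0122] 8.4 z 0.1512
side 93 [0.5984 0.3001] [0.0497 0.011 ] 3.48 z 0.1513h.py:23: RuntimeWarning: Mean of empty slice.
  v=P[B][:,:2].mean(0)-b
  ret = um.true_divide(
Traceback (most recent call last):
  File "h.py", line 24, in gauge
    print(n,M.sum(),'block',np.round(b,4),np.round(rc[1],4),round(rc[2],1),'blade',B.sum(),'yaw',round(np.degrees(np.arctan2(v[1],v[0])),2),'reach',round(np.linalg.norm(P[B][:,:2]-b,axis=1).max(),4));return c
                                                                                                                                                          ~~~~~~~~~~~~~~~~~~~~~~~~~~~~~~~~~~~~~~~^^
ValueError: zero-size array to reduction operation maximum which has no identity
```

```bash
python3 -c "
from h import *
go([.5748,.2995,.21],6.5)"
```

```text
t [ 4.43 -5.36  1.33] w [0.001 0.    0.007]
```

```bash
python3 -m inch '[{"tx":0.7,"ty":-0.8,"tz":0,"wx":0,"wy":0,"wz":0},{"tx":1.4,"ty":-1.7,"tz":0.1,"wx":0,"wy":0,"wz":0},{"tx":2.1,"ty":-2.6,"tz":0.3,"wx":0,"wy":0,"wz":0},{"tx":2.8,"ty":-3.5,"tz":0.5,"wx":0,"wy":0,"wz":0},{"tx":3.5,"ty":-4.3,"tz":0.8,"wx":0,"wy":0,"wz":0},{"tx":4.1,"ty":-5,"tz":1.1,"wx":0,"wy":0,"wz":0},{"tx":4.43,"ty":-5.36,"tz":1.33,"wx":0,"wy":0,"wz":0.007},{"tx":4.43,"ty":-5.36,"tz":1.33,"wx":0,"wy":0,"wz":0.007},{"tx":4.43,"ty":-5.36,"tz":1.33,"wx":0,"wy":0,"wz":0.007}]' 0.4 30
python3 panels.py; python3 -c "
from h import *
gauge('top',(.449,-.133))
go([.5748,.2995,.134],6.5)"
```

```text
clock: 25.65
ee_pos: [0.5762, 0.2965, 0.2101]
eef_rot: [[0.994, 0.109, 0.0], [0.109, -0.994, -0.002], [-0.0, 0.002, -1.0]]
contact_force: [0.3, -0.4, 0.2]
finger_gap: 0.0343
finger_force: 0.0
25.65 [0.5762, 0.2965, 0.2101] [[0.994, 0.109, 0.0], [0.109, -0.994, -0.002], [-0.0, 0.002, -1.0]] F [0.3, -0.4, 0.2] gap 0.0343 ff 0.0
top 126 [0.5529 0.2967] [0.0545 0.008 ] 6.71 z 0.1536
top 73 [0.5343 0.3447] [0.0313 0.0078] 6.56 z 0.1533
side 173 [0.5589 0.3462] [0.0844 0.0142] 8.78 z 0.1515
side 193 [0.5731 0.2975] [0.0987 0.013 ] 6.89 z 0.1511
top 229 block [ 0.449  -0.1313] [0.0357 0.0339] 6.7 blade 99 yaw 5.93 reach 0.0815
t [-0.02 -0.06  1.93] w [-0.    -0.001 -0.004]
```

```bash
python3 -m inch '[{"tx":-0.02,"ty":-0.03,"tz":0.6,"wx":0,"wy":0,"wz":0},{"tx":-0.02,"ty":-0.03,"tz":1.2,"wx":0,"wy":0,"wz":0},{"tx":-0.02,"ty":-0.03,"tz":1.7,"wx":0,"wy":0,"wz":0},{"tx":-0.02,"ty":-0.03,"tz":1.92,"wx":0,"wy":0,"wz":0},{"tx":-0.02,"ty":-0.03,"tz":1.92,"wx":0,"wy":0,"wz":0}]'
python3 -m inch '[{"tx":0,"ty":0,"tz":0,"wx":0,"wy":0,"wz":0},{"tx":0,"ty":0,"tz":0,"wx":0,"wy":0,"wz":0},{"tx":0,"ty":0,"tz":0,"wx":0,"wy":0,"wz":0},{"tx":0,"ty":0,"tz":0,"wx":0,"wy":0,"wz":0},{"tx":0,"ty":0,"tz":0,"wx":0,"wy":0,"wz":0}]' 0 40
python3 -m inch '[{"tx":0,"ty":0,"tz":-0.4,"wx":0,"wy":0,"wz":0},{"tx":0,"ty":0,"tz":-0.9,"wx":0,"wy":0,"wz":0},{"tx":0,"ty":0,"tz":-1.5,"wx":0,"wy":0,"wz":0},{"tx":0,"ty":0,"tz":-2.1,"wx":0,"wy":0,"wz":0},{"tx":0,"ty":0,"tz":-2.6,"wx":0,"wy":0,"wz":0},{"tx":0,"ty":0,"tz":-2.6,"wx":0,"wy":0,"wz":0}]'
python3 -c "
from h import *
q=s();go([.5818,.0849,q['ee_pos'][2]],6.8)"
```

```text
clock: 26.3
ee_pos: [0.5739, 0.2999, 0.133]
eef_rot: [[0.994, 0.111, -0.001], [0.111, -0.994, -0.0], [-0.001, 0.0, -1.0]]
contact_force: [0.7, 0.7, 1.4]
finger_gap: 0.034
finger_force: 0.0
clock: 26.8
ee_pos: [0.5751, 0.3004, 0.1347]
eef_rot: [[0.994, 0.112, 0.002], [0.112, -0.994, 0.001], [0.002, -0.0, -1.0]]
contact_force: [-1.3, -1.3, 7.5]
finger_gap: 0.0074
finger_force: 40.3
clock: 27.4
ee_pos: [0.5757, 0.3003, 0.2413]
eef_rot: [[0.994, 0.111, 0.005], [0.111, -0.994, 0.002], [0.005, -0.001, -1.0]]
contact_force: [0.1, -0.6, -0.4]
finger_gap: 0.0073
finger_force: 39.3
27.4 [0.5757, 0.3003, 0.2413] [[0.994, 0.111, 0.005], [0.111, -0.994, 0.002], [0.005, -0.001, -1.0]] F [0.1, -0.6, -0.4] gap 0.0073 ff 39.3
t [-0.45  5.37 -0.01] w [-0.001 -0.005 -0.007]
```

```bash
python3 -m inch '[{"tx":0,"ty":0.4,"tz":0,"wx":0,"wy":0,"wz":0},{"tx":-0.1,"ty":1.1,"tz":0,"wx":0,"wy":0,"wz":0},{"tx":-0.2,"ty":1.9,"tz":0,"wx":0,"wy":0,"wz":0},{"tx":-0.3,"ty":2.7,"tz":0,"wx":0,"wy":0,"wz":0},{"tx":-0.4,"ty":3.5,"tz":0,"wx":0,"wy":0,"wz":0},{"tx":-0.45,"ty":4.3,"tz":0,"wx":0,"wy":0,"wz":-0.005},{"tx":-0.45,"ty":5,"tz":0,"wx":0,"wy":0,"wz":-0.005},{"tx":-0.45,"ty":5.37,"tz":0,"wx":0,"wy":0,"wz":-0.005},{"tx":-0.45,"ty":5.37,"tz":0,"wx":0,"wy":0,"wz":-0.005},{"tx":-0.45,"ty":5.37,"tz":0,"wx":0,"wy":0,"wz":-0.005}]'
cat > held.py <<'E'
from h import *
import sys
q=s();T=np.array(q['ee_pos']);print('tcp carrier',(T[:2]-o)@RC)
for n in('top','side'):
    c=shot(n);P=c['P'];X=(P[...,:2]-o)@RC;tc=(T[:2]-o)@RC
    cv2.imwrite(f'pics/held_{n}_{q["clock"]:.0f}.png',c['img'])
    M=(abs(X[...,1]-tc[1])<.02)&(abs(X[...,0]-tc[0])<.07)&(P[...,2]>.098)&(P[...,2]<T[2]+.022)
    for lo in np.arange(.098,T[2]+.02,.02):
        m=M&(P[...,2]>=lo)&(P[...,2]<lo+.02);x=X[m]
        if len(x)>5:print(n,round(lo,3),len(x),'x',np.round(np.percentile(x[:,0],[1,99]),4),'y',np.round(np.percentile(x[:,1],[2,50,98]),4))
E
python3 held.py
```

```text
clock: 28.4
ee_pos: [0.5802, 0.0858, 0.2368]
eef_rot: [[0.993, 0.117, -0.001], [0.117, -0.993, 0.001], [-0.001, -0.001, -1.0]]
contact_force: [-0.6, 0.0, -0.3]
finger_gap: 0.0075
finger_force: 39.2
28.4 [0.5802, 0.0858, 0.2368] [[0.993, 0.117, -0.001], [0.117, -0.993, 0.001], [-0.001, -0.001, -1.0]] F [-0.6, 0.0, -0.3] gap 0.0075 ff 39.2
tcp carrier [-0.00149777  0.08142011]
side 0.098 34 x [-0.0522  0.0432] y [0.0779 0.0794 0.0807]
side 0.118 202 x [-0.0539  0.0456] y [0.0759 0.0784 0.0841]
side 0.138 215 x [-0.054   0.0439] y [0.0758 0.0784 0.0838]
side 0.158 216 x [-0.0528  0.0458] y [0.0764 0.0785 0.0814]
side 0.178 226 x [-0.0531  0.0445] y [0.0764 0.0785 0.0823]
side 0.198 236 x [-0.0527  0.0455] y [0.0763 0.0786 0.0833]
side 0.218 226 x [-0.0536  0.0466] y [0.0658 0.0788 0.0833]
side 0.238 216 x [-0.053   0.0442] y [0.0647 0.0786 0.0888]
```

```bash
python3 -c "
from h import *
q=s();p=o+RC@np.array([.002,.0802]);print(p);go([*p,.218],6.8)"
```

```text
28.5 [0.5802, 0.0867, 0.2368] [[0.993, 0.119, -0.001], [0.119, -0.993, 0.0], [-0.001, -0.001, -1.0]] F [0.1, -0.3, -0.5] gap 0.0075 ff 39.2
[0.58378993 0.08497264]
t [0.08 0.05 0.47] w [-0.001  0.001  0.   ]
```

```bash
python3 -m inch '[{"tx":0.08,"ty":0.04,"tz":0.1,"wx":0,"wy":0,"wz":0},{"tx":0.08,"ty":0.04,"tz":0.4,"wx":0,"wy":0,"wz":0},{"tx":0.08,"ty":0.04,"tz":0.7,"wx":0,"wy":0,"wz":0},{"tx":0.08,"ty":0.04,"tz":0.8,"wx":0,"wy":0,"wz":0},{"tx":0.08,"ty":0.04,"tz":0.8,"wx":0,"wy":0,"wz":0}]'
python3 held.py
```

```text
clock: 29.0
ee_pos: [0.5832, 0.084, 0.2041]
eef_rot: [[0.993, 0.116, -0.002], [0.116, -0.993, -0.0], [-0.002, 0.0, -1.0]]
contact_force: [-0.6, -0.2, -0.0]
finger_gap: 0.0078
finger_force: 39.3
29.0 [0.5832, 0.084, 0.2041] [[0.993, 0.116, -0.002], [0.116, -0.993, -0.0], [-0.002, 0.0, -1.0]] F [-0.6, -0.2, -0.0] gap 0.0078 ff 39.3
tcp carrier [0.00125624 0.07930808]
side 0.098 193 x [-0.0505  0.0488] y [0.0728 0.0751 0.0778]
side 0.118 201 x [-0.0501  0.047 ] y [0.0731 0.075  0.0804]
side 0.138 212 x [-0.0502  0.0478] y [0.0733 0.0753 0.0805]
side 0.158 219 x [-0.0504  0.0477] y [0.0732 0.0754 0.0814]
side 0.178 204 x [-0.0503  0.0476] y [0.0697 0.0754 0.0786]
side 0.198 196 x [-0.0499  0.0486] y [0.0615 0.0751 0.0806]
side 0.218 83 x [-0.0502 -0.0026] y [0.0624 0.077  0.0916]
```

```bash
python3 -m inch '[{"tx":0,"ty":-0.02,"tz":0.25,"wx":0,"wy":0,"wz":0},{"tx":0,"ty":-0.02,"tz":0.5,"wx":0,"wy":0,"wz":0},{"tx":0,"ty":-0.02,"tz":0.75,"wx":0,"wy":0,"wz":0},{"tx":0,"ty":-0.02,"tz":1,"wx":0,"wy":0,"wz":0},{"tx":0,"ty":-0.02,"tz":1.25,"wx":0,"wy":0,"wz":0},{"tx":0,"ty":-0.02,"tz":1.5,"wx":0,"wy":0,"wz":0},{"tx":0,"ty":-0.02,"tz":1.6,"wx":0,"wy":0,"wz":0},{"tx":0,"ty":-0.02,"tz":1.6,"wx":0,"wy":0,"wz":0}]'
python3 -m inch '[{"tx":0,"ty":0,"tz":0.1,"wx":0,"wy":0,"wz":0},{"tx":0,"ty":0,"tz":0.2,"wx":0,"wy":0,"wz":0},{"tx":0,"ty":0,"tz":0.2,"wx":0,"wy":0,"wz":0},{"tx":0,"ty":0,"tz":0.2,"wx":0,"wy":0,"wz":0}]'
```

```text
clock: 29.9
ee_pos: [0.5834, 0.0846, 0.1406]
eef_rot: [[0.993, 0.116, -0.001], [0.116, -0.993, -0.0], [-0.001, 0.0, -1.0]]
contact_force: [-0.2, -0.4, -0.4]
finger_gap: 0.0073
finger_force: 39.3
clock: 30.3
ee_pos: [0.5837, 0.0846, 0.1334]
eef_rot: [[0.993, 0.117, 0.0], [0.117, -0.993, -0.0], [0.0, 0.0, -1.0]]
contact_force: [-0.3, -0.5, -0.8]
finger_gap: 0.0072
finger_force: 39.3
```

```bash
python3 -m inch '[{"tx":0,"ty":0,"tz":0.04,"wx":0,"wy":0,"wz":0},{"tx":0,"ty":0,"tz":0.08,"wx":0,"wy":0,"wz":0},{"tx":0,"ty":0,"tz":0.1,"wx":0,"wy":0,"wz":0},{"tx":0,"ty":0,"tz":0.1,"wx":0,"wy":0,"wz":0},{"tx":0,"ty":0,"tz":0.1,"wx":0,"wy":0,"wz":0}]'
```

```text
clock: 30.8
ee_pos: [0.5839, 0.0843, 0.1307]
eef_rot: [[0.993, 0.116, 0.001], [0.116, -0.993, 0.001], [0.001, -0.001, -1.0]]
contact_force: [-4.9, 0.5, 14.5]
finger_gap: 0.0077
finger_force: 41.6
```

Seated on the floor with a clear upward reaction at the expected height. I'll release (partly open), rise, and go to the second panel.

```bash
python3 -m inch '[{"tx":0,"ty":0,"tz":-0.05,"wx":0,"wy":0,"wz":0},{"tx":0,"ty":0,"tz":-0.05,"wx":0,"wy":0,"wz":0},{"tx":0,"ty":0,"tz":-0.05,"wx":0,"wy":0,"wz":0},{"tx":0,"ty":0,"tz":-0.05,"wx":0,"wy":0,"wz":0}]' 0.4 30
python3 -m inch '[{"tx":0,"ty":0,"tz":-0.4,"wx":0,"wy":0,"wz":0},{"tx":0,"ty":0,"tz":-1,"wx":0,"wy":0,"wz":0},{"tx":0,"ty":0,"tz":-1.8,"wx":0,"wy":0,"wz":0},{"tx":0,"ty":0,"tz":-2.3,"wx":0,"wy":0,"wz":0},{"tx":0,"ty":-0.5,"tz":-2.3,"wx":0,"wy":0,"wz":0},{"tx":0,"ty":-1.5,"tz":-2.3,"wx":0,"wy":0,"wz":0},{"tx":0,"ty":-2.5,"tz":-2.3,"wx":0,"wy":0,"wz":0},{"tx":0,"ty":-3.5,"tz":-2.3,"wx":0,"wy":0,"wz":0},{"tx":0,"ty":-4.2,"tz":-2.3,"wx":0,"wy":0,"wz":0},{"tx":0,"ty":-4.2,"tz":-2.3,"wx":0,"wy":0,"wz":0}]'
cat > slots.py <<'E'
from h import *
for n in('top','side'):
    c=shot(n);P=c['P'];X=(P[...,:2]-o)@RC;cv2.imwrite(f'pics/slots_{n}_{r.sense()["clock"]:.0f}.png',c['img'])
    for i in range(5):
        yc=.08-.04*i;M=(abs(X[...,1]-yc)<.018)&(abs(X[...,0])<.07)&(P[...,2]>.11)&(P[...,2]<.17)
        if M.sum()>30:
            z=np.percentile(P[M][:,2],90);t=X[M&(P[...,2]>z-.006)];lo=X[M&(P[...,2]<.13)]
            print(n,'slot',i+1,M.sum(),'ztop',round(z,4),'x',np.round(np.percentile(t[:,0],[1,99]),4),'y-yc top',np.round(np.percentile(t[:,1],[2,50,98])-yc,4),'low',len(lo) and round(np.median(lo[:,1])-yc,4))
E
python3 panels.py; python3 slots.py; python3 -c "
from h import *
go([.5679,.3492,.21],6.5)"
```

```text
clock: 31.2
ee_pos: [0.5836, 0.0847, 0.1311]
eef_rot: [[0.993, 0.117, -0.0], [0.117, -0.993, -0.0], [-0.0, 0.0, -1.0]]
contact_force: [-1.1, 0.5, 0.3]
finger_gap: 0.0343
finger_force: 0.0
clock: 32.2
ee_pos: [0.5631, 0.2568, 0.2234]
eef_rot: [[0.992, 0.124, -0.001], [0.124, -0.992, 0.001], [-0.001, -0.001, -1.0]]
contact_force: [-0.2, -0.2, 0.4]
finger_gap: 0.0337
finger_force: 0.0
32.2 [0.5631, 0.2568, 0.2234] [[0.992, 0.124, -0.001], [0.124, -0.992, 0.001], [-0.001, -0.001, -1.0]] F [-0.2, -0.2, 0.4] gap 0.0337 ff 0.0
side 176 [0.5594 0.3464] [0.0884 0.0118] 7.03 z 0.1514
top slot 1 262 ztop 0.1495 x [-0.0473  0.0499] y-yc top [-0.0035  0.0005  0.0042] low 0.0041
side slot 1 451 ztop 0.1472 x [-0.0501  0.0493] y-yc top [-0.0055 -0.0024  0.0033] low -0.0036
t [ 0.37 -2.45  0.35] w [ 0.001 -0.001  0.002]
```

```bash
python3 -m inch '[{"tx":0.1,"ty":-0.8,"tz":0,"wx":0,"wy":0,"wz":0},{"tx":0.25,"ty":-1.6,"tz":0.1,"wx":0,"wy":0,"wz":0},{"tx":0.37,"ty":-2.3,"tz":0.3,"wx":0,"wy":0,"wz":0.002},{"tx":0.37,"ty":-2.43,"tz":0.35,"wx":0,"wy":0,"wz":0.002},{"tx":0.37,"ty":-2.43,"tz":0.35,"wx":0,"wy":0,"wz":0.002},{"tx":0.37,"ty":-2.43,"tz":0.35,"wx":0,"wy":0,"wz":0.002}]'
python3 panels.py; python3 -c "
from h import *
go([.5679,.349,.134],6.5)"
```

```text
clock: 33.0
ee_pos: [0.5681, 0.3474, 0.21]
eef_rot: [[0.994, 0.112, 0.001], [0.112, -0.994, -0.001], [0.001, 0.001, -1.0]]
contact_force: [0.4, -0.4, 0.2]
finger_gap: 0.0343
finger_force: 0.0
33.0 [0.5681, 0.3474, 0.21] [[0.994, 0.112, 0.001], [0.112, -0.994, -0.001], [0.001, 0.001, -1.0]] F [0.4, -0.4, 0.2] gap 0.0343 ff 0.0
top 135 [0.5452 0.3461] [0.0532 0.0086] 5.33 z 0.1535
side 191 [0.5662 0.3485] [0.0991 0.0123] 6.7 z 0.1512
t [-0.   -0.03  1.9 ] w [ 0.    -0.001 -0.002]
```

```bash
python3 -m inch '[{"tx":0,"ty":0,"tz":0.6,"wx":0,"wy":0,"wz":0},{"tx":0,"ty":0,"tz":1.2,"wx":0,"wy":0,"wz":0},{"tx":0,"ty":0,"tz":1.7,"wx":0,"wy":0,"wz":0},{"tx":0,"ty":0,"tz":1.9,"wx":0,"wy":0,"wz":0},{"tx":0,"ty":0,"tz":1.9,"wx":0,"wy":0,"wz":0}]'
python3 -m inch '[{"tx":0,"ty":0,"tz":0,"wx":0,"wy":0,"wz":0},{"tx":0,"ty":0,"tz":0,"wx":0,"wy":0,"wz":0},{"tx":0,"ty":0,"tz":0,"wx":0,"wy":0,"wz":0},{"tx":0,"ty":0,"tz":0,"wx":0,"wy":0,"wz":0},{"tx":0,"ty":0,"tz":0,"wx":0,"wy":0,"wz":0}]' 0 40
python3 -m inch '[{"tx":0,"ty":0,"tz":-0.4,"wx":0,"wy":0,"wz":0},{"tx":0,"ty":0,"tz":-0.9,"wx":0,"wy":0,"wz":0},{"tx":0,"ty":0,"tz":-1.5,"wx":0,"wy":0,"wz":0},{"tx":0,"ty":0,"tz":-2.1,"wx":0,"wy":0,"wz":0},{"tx":0,"ty":0,"tz":-2.8,"wx":0,"wy":0,"wz":0},{"tx":0,"ty":0,"tz":-3.4,"wx":0,"wy":0,"wz":0},{"tx":0,"ty":0,"tz":-4,"wx":0,"wy":0,"wz":0},{"tx":0,"ty":0,"tz":-4,"wx":0,"wy":0,"wz":0},{"tx":0,"ty":0,"tz":-4,"wx":0,"wy":0,"wz":0}]'
python3 -c "
from h import *
q=s();p=o+RC@np.array([.002,.0]);go([*p,q['ee_pos'][2]],6.8)"
```

```text
clock: 33.6
ee_pos: [0.5673, 0.3488, 0.1329]
eef_rot: [[0.994, 0.113, -0.001], [0.113, -0.994, -0.001], [-0.001, 0.001, -1.0]]
contact_force: [0.1, 0.2, 0.4]
finger_gap: 0.034
finger_force: 0.0
clock: 34.1
ee_pos: [0.5683, 0.3497, 0.1347]
eef_rot: [[0.993, 0.114, 0.002], [0.114, -0.993, 0.001], [0.002, -0.0, -1.0]]
contact_force: [0.4, -0.1, 6.2]
finger_gap: 0.0077
finger_force: 40.2
clock: 35.0
ee_pos: [0.5674, 0.3497, 0.2942]
eef_rot: [[0.993, 0.114, 0.001], [0.114, -0.993, 0.001], [0.001, -0.001, -1.0]]
contact_force: [0.3, 0.8, -0.8]
finger_gap: 0.0077
finger_force: 39.2
35.0 [0.5674, 0.3497, 0.2942] [[0.993, 0.114, 0.001], [0.114, -0.993, 0.001], [0.001, -0.001, -1.0]] F [0.3, 0.8, -0.8] gap 0.0077 ff 39.2
t [-0.34  8.63 -0.01] w [-0.001 -0.001 -0.004]
```

```bash
python3 -m inch '[{"tx":0,"ty":0.5,"tz":0,"wx":0,"wy":0,"wz":0},{"tx":0,"ty":1.4,"tz":0,"wx":0,"wy":0,"wz":0},{"tx":-0.1,"ty":2.4,"tz":0,"wx":0,"wy":0,"wz":0},{"tx":-0.15,"ty":3.4,"tz":0,"wx":0,"wy":0,"wz":0},{"tx":-0.2,"ty":4.4,"tz":0,"wx":0,"wy":0,"wz":0},{"tx":-0.25,"ty":5.4,"tz":0,"wx":0,"wy":0,"wz":0},{"tx":-0.3,"ty":6.4,"tz":0,"wx":0,"wy":0,"wz":0},{"tx":-0.34,"ty":7.4,"tz":0,"wx":0,"wy":0,"wz":-0.004},{"tx":-0.34,"ty":8.2,"tz":0,"wx":0,"wy":0,"wz":-0.004},{"tx":-0.34,"ty":8.63,"tz":0,"wx":0,"wy":0,"wz":-0.004}]'
python3 -m inch '[{"tx":0,"ty":0,"tz":0,"wx":0,"wy":0,"wz":0},{"tx":0,"ty":0,"tz":0.5,"wx":0,"wy":0,"wz":0},{"tx":0,"ty":0,"tz":1,"wx":0,"wy":0,"wz":0},{"tx":0,"ty":0,"tz":1.5,"wx":0,"wy":0,"wz":0},{"tx":0,"ty":0,"tz":1.7,"wx":0,"wy":0,"wz":0},{"tx":0,"ty":0,"tz":1.7,"wx":0,"wy":0,"wz":0}]'
python3 held.py;python3 -c "
from h import *
p=o+RC@np.array([.002,.0]);go([*p,.204],6.8)"
```

```text
clock: 36.0
ee_pos: [0.5926, 0.002, 0.2929]
eef_rot: [[0.993, 0.115, -0.001], [0.115, -0.993, -0.001], [-0.001, 0.001, -1.0]]
contact_force: [-1.0, 0.7, -0.2]
finger_gap: 0.0074
finger_force: 39.1
clock: 36.6
ee_pos: [0.5928, 0.0064, 0.224]
eef_rot: [[0.993, 0.119, -0.003], [0.119, -0.993, 0.0], [-0.003, -0.0, -1.0]]
contact_force: [-0.3, -0.3, -0.0]
finger_gap: 0.0073
finger_force: 39.2
36.6 [0.5928, 0.0064, 0.224] [[0.993, 0.119, -0.003], [0.119, -0.993, 0.0], [-0.003, -0.0, -1.0]] F [-0.3, -0.3, -0.0] gap 0.0073 ff 39.2
tcp carrier [0.00160408 0.00113369]
top 0.178 7 x [0.0453 0.0502] y [0.0054 0.0057 0.006 ]
side 0.098 149 x [-0.0502  0.0485] y [-0.005  -0.003   0.0021]
side 0.118 198 x [-0.0504  0.048 ] y [-0.005  -0.0031  0.0015]
side 0.138 221 x [-0.0499  0.0485] y [-0.0054 -0.0031  0.0025]
side 0.158 214 x [-0.0493  0.0478] y [-0.0053 -0.0032  0.0015]
side 0.178 238 x [-0.0494  0.0489] y [-0.0053 -0.0031  0.002 ]
side 0.198 219 x [-0.0494  0.049 ] y [-0.0104 -0.0029  0.0018]
side 0.218 204 x [-0.05    0.0469] y [-0.0163 -0.0033  0.0043]
side 0.238 93 x [-0.0493 -0.0008] y [-0.0159 -0.0014  0.0116]
t [-0.01  0.01  0.54] w [ 0.    -0.     0.001]
```

```bash
python3 -m inch '[{"tx":0,"ty":0.01,"tz":0.25,"wx":0,"wy":0,"wz":0},{"tx":0,"ty":0.01,"tz":0.5,"wx":0,"wy":0,"wz":0},{"tx":0,"ty":0.01,"tz":0.5,"wx":0,"wy":0,"wz":0}]'
python3 -m inch '[{"tx":0,"ty":0,"tz":0.25,"wx":0,"wy":0,"wz":0},{"tx":0,"ty":0,"tz":0.5,"wx":0,"wy":0,"wz":0},{"tx":0,"ty":0,"tz":0.75,"wx":0,"wy":0,"wz":0},{"tx":0,"ty":0,"tz":1,"wx":0,"wy":0,"wz":0},{"tx":0,"ty":0,"tz":1.25,"wx":0,"wy":0,"wz":0},{"tx":0,"ty":0,"tz":1.5,"wx":0,"wy":0,"wz":0},{"tx":0,"ty":0,"tz":1.65,"wx":0,"wy":0,"wz":0},{"tx":0,"ty":0,"tz":1.65,"wx":0,"wy":0,"wz":0}]'
```

```text
clock: 37.0
ee_pos: [0.5928, 0.0053, 0.2039]
eef_rot: [[0.993, 0.119, -0.002], [0.119, -0.993, 0.0], [-0.002, -0.001, -1.0]]
contact_force: [-0.0, 0.1, -1.1]
finger_gap: 0.0072
finger_force: 39.2
clock: 37.8
ee_pos: [0.5931, 0.0049, 0.1384]
eef_rot: [[0.993, 0.118, -0.001], [0.118, -0.993, -0.0], [-0.001, -0.0, -1.0]]
contact_force: [-0.8, -0.3, -0.5]
finger_gap: 0.0071
finger_force: 39.2
```

```bash
python3 -m inch '[{"tx":0,"ty":0,"tz":0.1,"wx":0,"wy":0,"wz":0},{"tx":0,"ty":0,"tz":0.16,"wx":0,"wy":0,"wz":0},{"tx":0,"ty":0,"tz":0.2,"wx":0,"wy":0,"wz":0},{"tx":0,"ty":0,"tz":0.22,"wx":0,"wy":0,"wz":0},{"tx":0,"ty":0,"tz":0.22,"wx":0,"wy":0,"wz":0}]'
```

```text
clock: 38.3
ee_pos: [0.5936, 0.0048, 0.1307]
eef_rot: [[0.993, 0.118, 0.0], [0.118, -0.993, 0.0], [0.0, 0.0, -1.0]]
contact_force: [-0.5, -0.5, 0.5]
finger_gap: 0.0073
finger_force: 39.4
```

```bash
python3 -m inch '[{"tx":0,"ty":0,"tz":0.03,"wx":0,"wy":0,"wz":0},{"tx":0,"ty":0,"tz":0.03,"wx":0,"wy":0,"wz":0}]'
python3 -m inch '[{"tx":0,"ty":0,"tz":-0.02,"wx":0,"wy":0,"wz":0},{"tx":0,"ty":0,"tz":-0.02,"wx":0,"wy":0,"wz":0},{"tx":0,"ty":0,"tz":-0.02,"wx":0,"wy":0,"wz":0},{"tx":0,"ty":0,"tz":-0.02,"wx":0,"wy":0,"wz":0}]' 0.4 30
python3 -m inch '[{"tx":0,"ty":0,"tz":-0.4,"wx":0,"wy":0,"wz":0},{"tx":0,"ty":0,"tz":-1,"wx":0,"wy":0,"wz":0},{"tx":0,"ty":0,"tz":-1.8,"wx":0,"wy":0,"wz":0},{"tx":0,"ty":0,"tz":-2.6,"wx":0,"wy":0,"wz":0},{"tx":0,"ty":0,"tz":-3.4,"wx":0,"wy":0,"wz":0},{"tx":0.7,"ty":0.2,"tz":-3.4,"wx":0,"wy":0,"wz":0},{"tx":1.5,"ty":0.4,"tz":-3.4,"wx":0,"wy":0,"wz":0},{"tx":2.5,"ty":0.6,"tz":-3.4,"wx":0,"wy":0,"wz":0},{"tx":3.35,"ty":0.75,"tz":-3.4,"wx":0,"wy":0,"wz":0},{"tx":3.35,"ty":0.75,"tz":-3.4,"wx":0,"wy":0,"wz":0}]'
python3 slots.py; python3 - <<'E'
from h import *
q=s();print('tcp carrier',(np.array(q['ee_pos'])[:2]-o)@RC)
c=shot('side');P=c['P'];X=(P[...,:2]-o)@RC;I=c['img'].astype(int)
M=(X[...,0]>.07)&(X[...,0]<.14)&(abs(X[...,1])<.07)&(P[...,2]>.08)&(P[...,2]<.15)
p=X[M];z=P[M][:,2];print(len(p),np.percentile(p,[2,50,98],axis=0),np.percentile(z,[2,50,98]))
E
```

```text
clock: 38.5
ee_pos: [0.5937, 0.0045, 0.1306]
eef_rot: [[0.993, 0.118, 0.001], [0.118, -0.993, 0.001], [0.001, -0.0, -1.0]]
contact_force: [-4.4, 0.8, 14.1]
finger_gap: 0.0077
finger_force: 41.4
clock: 38.9
ee_pos: [0.5935, 0.0049, 0.1299]
eef_rot: [[0.993, 0.119, -0.0], [0.119, -0.993, -0.0], [-0.0, 0.0, -1.0]]
contact_force: [0.7, 0.3, 0.3]
finger_gap: 0.0343
finger_force: 0.0
clock: 39.9
ee_pos: [0.7328, -0.0094, 0.2657]
eef_rot: [[0.993, 0.119, 0.0], [0.119, -0.993, -0.002], [0.0, 0.002, -1.0]]
contact_force: [-0.9, 0.9, -0.4]
finger_gap: 0.0345
finger_force: 0.0
side slot 1 455 ztop 0.1468 x [-0.0495  0.0498] y-yc top [-0.0055 -0.0023  0.0037] low -0.0037
side slot 3 476 ztop 0.1471 x [-0.0483  0.049 ] y-yc top [-0.0056 -0.0029  0.0028] low -0.0046
40.0 [0.7301, -0.0099, 0.2664] [[0.993, 0.118, -0.0], [0.118, -0.993, -0.002], [-0.001, 0.001, -1.0]] F [-0.9, -0.7, -0.4] gap 0.0341 ff 0.0
tcp carrier [ 0.13607701 -0.03130728]
284 [[ 0.09449896 -0.06519477]
 [ 0.09926633 -0.00581451]
 [ 0.10806585  0.06337783]] [0.11828111 0.12709589 0.13150365]
```

```bash
python3 -m inch '[{"tx":0.05,"ty":0,"tz":0.5,"wx":0,"wy":0,"wz":0},{"tx":0.05,"ty":0,"tz":1.2,"wx":0,"wy":0,"wz":0},{"tx":0.05,"ty":0,"tz":2,"wx":0,"wy":0,"wz":0},{"tx":0.05,"ty":0,"tz":2.8,"wx":0,"wy":0,"wz":0},{"tx":0.05,"ty":0,"tz":3.4,"wx":0,"wy":0,"wz":0},{"tx":0.05,"ty":0,"tz":3.65,"wx":0,"wy":0,"wz":0},{"tx":0.05,"ty":0,"tz":3.65,"wx":0,"wy":0,"wz":0}]' 0 30
python3 -m inch '[{"tx":-0.15,"ty":0,"tz":0,"wx":0,"wy":0,"wz":0},{"tx":-0.3,"ty":0,"tz":0,"wx":0,"wy":0,"wz":0},{"tx":-0.3,"ty":0,"tz":0,"wx":0,"wy":0,"wz":0}]'
python3 - <<'E'
from h import *
q=s();print('tcp carrier',(np.array(q['ee_pos'])[:2]-o)@RC)
for n in('side','top'):
    c=shot(n);P=c['P'];cv2.imwrite(f'pics/bail_{n}.png',cv2.resize(c['img'][100:260,220:430] if n=='side' else c['img'][80:220,240:400],None,fx=3.5,fy=3.5))
E
```

```text
clock: 40.75
ee_pos: [0.7312, -0.0083, 0.1197]
eef_rot: [[0.993, 0.119, -0.002], [0.119, -0.993, 0.0], [-0.002, -0.0, -1.0]]
contact_force: [0.5, 0.1, -0.3]
finger_gap: -0.0002
finger_force: 0.0
clock: 41.05
ee_pos: [0.7198, -0.0107, 0.1217]
eef_rot: [[0.993, 0.118, 0.001], [0.118, -0.993, 0.0], [0.001, 0.0, -1.0]]
contact_force: [-0.4, 0.3, 0.5]
finger_gap: -0.0001
finger_force: 0.0
41.05 [0.7198, -0.0107, 0.1217] [[0.993, 0.118, 0.001], [0.118, -0.993, 0.0], [0.001, 0.0, -1.0]] F [-0.4, 0.3, 0.5] gap -0.0001 ff 0.0
tcp carrier [ 0.12568854 -0.03088961]
```

View pics/bail_side.png

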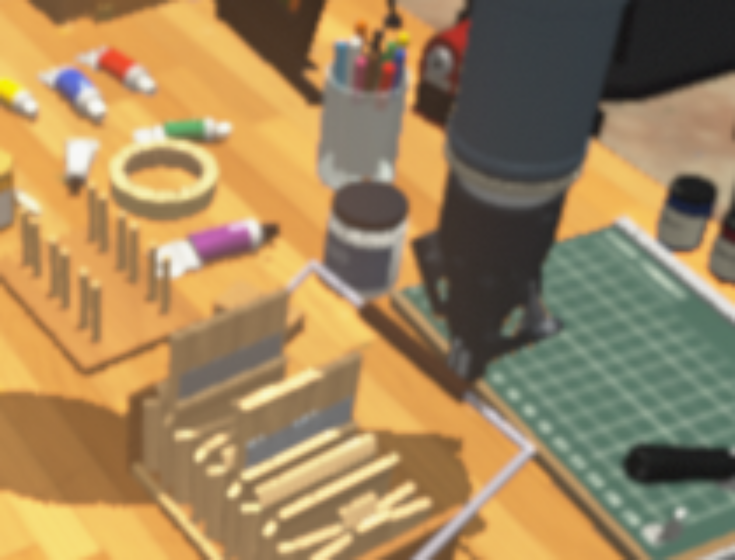

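The view shows the fingers at (462,370), just behind the grip, and both panels fully down. I'll swing the handle along its arc.

```bash
python3 -m inch '[{"tx":-0.22,"ty":0,"tz":-0.21,"wx":0,"wy":0,"wz":0},{"tx":-0.4,"ty":0,"tz":-0.42,"wx":0,"wy":0,"wz":0},{"tx":-0.61,"ty":0,"tz":-0.61,"wx":0,"wy":0,"wz":0},{"tx":-0.83,"ty":0,"tz":-0.78,"wx":0,"wy":0,"wz":0},{"tx":-1.07,"ty":0,"tz":-0.93,"wx":0,"wy":0,"wz":0},{"tx":-1.31,"ty":0,"tz":-1.06,"wx":0,"wy":0,"wz":0},{"tx":-1.57,"ty":0,"tz":-1.17,"wx":0,"wy":0,"wz":0},{"tx":-1.83,"ty":0,"tz":-1.25,"wx":0,"wy":0,"wz":0},{"tx":-2.11,"ty":0,"tz":-1.31,"wx":0,"wy":0,"wz":0},{"tx":-2.11,"ty":0,"tz":-1.31,"wx":0,"wy":0,"wz":0}]'
python3 -m inch '[{"tx":-0.15,"ty":0,"tz":-0.03,"wx":0,"wy":0,"wz":0},{"tx":-0.3,"ty":0,"tz":-0.05,"wx":0,"wy":0,"wz":0},{"tx":-0.4,"ty":0,"tz":-0.05,"wx":0,"wy":0,"wz":0},{"tx":-0.45,"ty":0,"tz":-0.05,"wx":0,"wy":0,"wz":0},{"tx":-0.45,"ty":0,"tz":-0.05,"wx":0,"wy":0,"wz":0}]'
cat > bail.py <<'E'
from h import *
q=s();print('tcp carrier',(np.array(q['ee_pos'])[:2]-o)@RC)
for n in('side','top'):
    c=shot(n);P=c['P'];X=(P[...,:2]-o)@RC;I=c['img'].astype(int)
    M=(abs(X[...,0])<.13)&(abs(X[...,1])<.06)&(P[...,2]>.155)&(P[...,2]<.2)&(I[...,2]>I[...,0]*1.4)&(I[...,2]>40)
    if M.sum()>10:
        p=X[M];z=P[M][:,2];print(n,M.sum(),'x',np.percentile(p[:,0],[3,50,97]),'y',np.percentile(p[:,1],[3,97]),'z',np.percentile(z,[3,50,97]))
    cv2.imwrite(f'pics/bail2_{n}.png',cv2.resize(c['img'][100:260,220:430] if n=='side' else c['img'][80:220,240:400],None,fx=3.5,fy=3.5))
E
python3 bail.py
```

```text
clock: 42.15
ee_pos: [0.6344, -0.0206, 0.1726]
eef_rot: [[0.993, 0.117, -0.002], [0.117, -0.993, 0.001], [-0.002, -0.001, -1.0]]
contact_force: [1.0, -0.4, 0.2]
finger_gap: -0.0
finger_force: 0.0
clock: 42.65
ee_pos: [0.6181, -0.0224, 0.1744]
eef_rot: [[0.993, 0.118, -0.001], [0.118, -0.993, 0.0], [-0.001, -0.0, -1.0]]
contact_force: [0.3, 1.0, -0.5]
finger_gap: 0.0002
finger_force: 0.0
42.65 [0.6181, -0.0224, 0.1744] [[0.993, 0.118, -0.001], [0.118, -0.993, 0.0], [-0.001, -0.0, -1.0]] F [0.3, 1.0, -0.5] gap 0.0002 ff 0.0
tcp carrier [ 0.02336415 -0.03048253]
side 334 x [-0.00459339  0.00066566  0.02500958] y [-0.05433655  0.04835535] z [0.17299484 0.18244761 0.18997276]
top 99 x [-0.00262122  0.00490879  0.01204836] y [0.02548594 0.0539919 ] z [0.17979927 0.1846649  0.18783562]
```

```bash
python3 -m inch '[{"tx":-0.06,"ty":0,"tz":0,"wx":0,"wy":0,"wz":0},{"tx":-0.12,"ty":0,"tz":0,"wx":0,"wy":0,"wz":0},{"tx":-0.16,"ty":0,"tz":0,"wx":0,"wy":0,"wz":0},{"tx":-0.16,"ty":0,"tz":0,"wx":0,"wy":0,"wz":0}]'
python3 bail.py
```

```text
clock: 43.15
ee_pos: [0.6123, -0.0231, 0.1746]
eef_rot: [[0.993, 0.118, 0.001], [0.118, -0.993, -0.0], [0.0, 0.0, -1.0]]
contact_force: [3.0, -0.7, -0.3]
finger_gap: 0.0001
finger_force: 1.0
43.15 [0.6123, -0.0231, 0.1746] [[0.993, 0.118, 0.001], [0.118, -0.993, -0.0], [0.0, 0.0, -1.0]] F [3.0, -0.7, -0.3] gap 0.0001 ff 1.0
tcp carrier [ 0.01746888 -0.03048957]
side 334 x [-0.01002996 -0.00489613  0.01866471] y [-0.05331344  0.04933991] z [0.17425451 0.18243633 0.18909985]
top 118 x [-0.00793693 -0.00113165  0.00618221] y [0.02289783 0.05406417] z [0.17841046 0.18449807 0.18741551]
```

```bash
python3 -m inch '[{"tx":-0.05,"ty":0,"tz":0,"wx":0,"wy":0,"wz":0},{"tx":-0.1,"ty":0,"tz":0,"wx":0,"wy":0,"wz":0},{"tx":-0.1,"ty":0,"tz":0,"wx":0,"wy":0,"wz":0}]'
python3 -m inch '[{"tx":0.3,"ty":0,"tz":0,"wx":0,"wy":0,"wz":0},{"tx":0.8,"ty":0,"tz":0,"wx":0,"wy":0,"wz":0},{"tx":1.5,"ty":0,"tz":-0.3,"wx":0,"wy":0,"wz":0},{"tx":1.8,"ty":0,"tz":-1.3,"wx":0,"wy":0,"wz":0},{"tx":1.8,"ty":0,"tz":-2.5,"wx":0,"wy":0,"wz":0},{"tx":1.8,"ty":0,"tz":-3.5,"wx":0,"wy":0,"wz":0},{"tx":1.8,"ty":0,"tz":-3.5,"wx":0,"wy":0,"wz":0}]'
python3 bail.py; python3 slots.py; python3 -c "
from h import *
gauge('top',(.449,-.133))"
```

```text
clock: 43.55
ee_pos: [0.6118, -0.0231, 0.1749]
eef_rot: [[0.993, 0.12, 0.007], [0.12, -0.993, -0.001], [0.007, 0.002, -1.0]]
contact_force: [16.0, 0.7, -8.6]
finger_gap: -0.0002
finger_force: 8.0
clock: 44.25
ee_pos: [0.681, -0.0169, 0.3203]
eef_rot: [[0.993, 0.118, 0.007], [0.118, -0.993, -0.002], [0.007, 0.003, -1.0]]
contact_force: [0.5, -0.4, -0.9]
finger_gap: -0.0005
finger_force: 0.0
44.25 [0.681, -0.0169, 0.3203] [[0.993, 0.118, 0.007], [0.118, -0.993, -0.002], [0.007, 0.003, -1.0]] F [0.5, -0.4, -0.9] gap -0.0005 ff 0.0
tcp carrier [ 0.08641492 -0.03249045]
side 281 x [-0.01024277 -0.00630114  0.00276649] y [-0.05313138  0.04983869] z [0.17431931 0.18295497 0.18631659]
top 39 x [-0.00748419  0.00048738  0.00603854] y [0.04250852 0.0547192 ] z [0.17989366 0.18411914 0.18720804]
top slot 1 190 ztop 0.1498 x [-0.0296  0.0501] y-yc top [-0.0036  0.0006  0.0043] low 0.0041
side slot 1 369 ztop 0.147 x [-0.0491  0.0494] y-yc top [-0.0057 -0.0027  0.0034] low -0.0036
side slot 3 389 ztop 0.1474 x [-0.0481  0.0489] y-yc top [-0.0064 -0.0031  0.0026] low -0.0043h.py:23: RuntimeWarning: Mean of empty slice.
  v=P[B][:,:2].mean(0)-b
  ret = um.true_divide(
Traceback (most recent call last):
  File "h.py", line 24, in gauge
    print(n,M.sum(),'block',np.round(b,4),np.round(rc[1],4),round(rc[2],1),'blade',B.sum(),'yaw',round(np.degrees(np.arctan2(v[1],v[0])),2),'reach',round(np.linalg.norm(P[B][:,:2]-b,axis=1).max(),4));return c
                                                                                                                                                          ~~~~~~~~~~~~~~~~~~~~~~~~~~~~~~~~~~~~~~~^^
ValueError: zero-size array to reduction operation maximum which has no identity
```

```bash
python3 -m inch '[{"tx":0,"ty":0,"tz":0,"wx":0,"wy":0,"wz":0},{"tx":0,"ty":0,"tz":0,"wx":0,"wy":0,"wz":0}]' >/dev/null; python3 - <<'E'
from h import *
c=gauge('side',(.449,-.133));cv2.imwrite('pics/fin.png',cv2.resize(c['img'][110:310,150:430],None,fx=2.8,fy=2.8))
E
```

```text
side 242 block [ 0.4474 -0.1337] [0.0355 0.0342] 8.5 blade 108 yaw 5.75 reach 0.0822
```

View pics/fin.png

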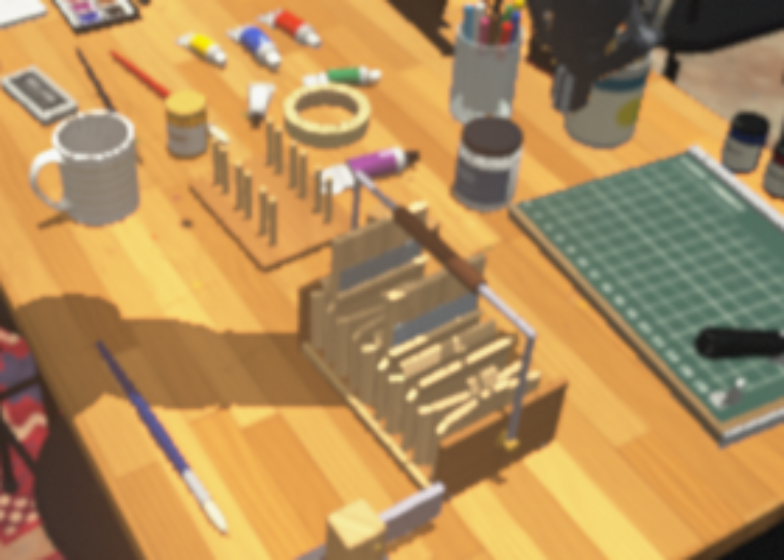

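The handle is upright with its grip at (437,250), both panels are down in slots 1 and 3, the gauge stands at (355,520) and the gripper is clear.

```bash
python3 -c "
from cell import r
print(r.finish_job())"
```

```text
the job is handed in; nothing more can be done
None
```

The job is handed in, with no verdict returned: slots 1, 3 and 4 probed clear and 2 and 5 jammed, both panels on the rack are fully down in slots 1 and 3, the handle is at its upright stop, and the gauge is standing on the table after one regrasp, needed when its blade caught the carrier's left end wall.

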